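# Travel check of a sprung belt tensioner

## Task

Check the travel of the belt tensioner on the small test plate: push its sprung arm slowly round until it is pressed firmly against the rubber-faced end stop, hold it there for a second and note where its pointer stands on the scale, without forcing it (never press the arm with more than 22 N). Ease the arm back to rest without letting it snap, then slide the cursor along the scale to the place the pointer reached at the stop, and leave the other tools alone.

Things in the scene. Friction and masses are not known exactly. Their poses are not given: they have to be found in the camera images.
- scale_mid (a point): middle of the bright scale arc (122 to 156 mm from the pivot, top 12 mm above the bench) of the fixed grey sector-shaped test plate, on its top, 137 mm from the upright pivot axis. Its x axis points straight away from the pivot, z up. The resting arm points along -0.50 rad from x (anticlockwise from above is positive). Ticks every 4 degrees (0.070 rad) from the rest position, every fifth long
- tensioner_arm (a joint): angle of the sprung arm in rad: 0 at rest, grows anticlockwise seen from above; its direction from the x axis of scale_mid is this value - 0.50. A spring drives it back to 0: at the roller about 4 N to start and 7.5 N more per rad. It meets the end stop between 0.4 and 0.9; there the force at the roller rises steeply, about 10 N per further mm
- pointer_tip (a point): tip of the thin steel pointer on the end of the arm (an aluminium bar 18 mm wide, 16 to 30 mm above the bench), just over the scale, 137 mm from the pivot, 16 mm above the bench
- roller (a point): centre, 60 mm above the bench, of the upright black roller on the end of the arm, 105 mm from the pivot: 30 mm in diameter with 33 mm flanges at both ends, from 29 to 85 mm above the bench. This is what to push, from its clockwise side, or hold
- stop_buffer (a point): point on the rubber face of the adjustable end stop, 65 mm from the pivot and 22 mm above the bench, where the side of the arm comes to bear. The stop is a fixed steel block 24 x 18 mm, up to 41 mm high, clamped on the anticlockwise side of the arm at a different angle each time
- cursor (a joint): angle of the cursor in rad about the same pivot and with the same zero as the arm: the cursor's index and the arm's pointer stand at the same place on the scale when the two values are equal. Moves 0 to 1.05, stays where it is left; about 2 N at the tab slides it
- cursor_tab (a point): centre, 45 mm above the bench, of the cursor's upright grip tab, 150 mm from the pivot, a steel blade 12 mm wide along the scale, 20 mm along the radius, its top 60 mm above the bench, on a saddle 24 mm wide along the scale and 22 mm high
- spanner_13: loose open-ended spanner, 27 x 179 x 9 mm, a bystander, origin at the centre of its underside
- hex_key_6: loose bent hex key, 41 x 105 x 9 mm, a bystander, origin at the centre of its underside
- masking_tape: loose roll of masking tape, 101 mm across, 24 mm high, a bystander, origin at the centre of its underside

How it is judged:
On the way, in this order (a step that is already met when the one before it is completed fails the run):
1. the arm is held pressed against the end stop (at least 4 N on the stop) for half a second (contact force between tensioner_arm and end_stop above 4 N), for 0.5 s.
2. the arm is back at rest (within 0.03 rad) (value of joint tensioner_arm below 0.03 rad), for 0.2 s.
At the end, for the whole second after the job is handed in: the cursor's index stands within 2 degrees (half a scale division) of where the pointer stood when the arm was pressed against the end stop, the cursor is still, and the arm is at rest within 0.03 rad (angle between the x axis of cursor_tab and the x axis of stop_buffer, either way round below 0.035 rad and value of joint tensioner_arm below 0.03 rad and velocity of joint cursor between -0.02 and 0.02 rad/s); the robot touches nothing.
It fails at once if the arm is pressed with more than 22 N (contact force between any of the arm, the fingers and tensioner_arm above 22 N).
It fails at once if the arm snaps back (faster than 2 rad/s) (velocity of joint tensioner_arm below -2 rad/s).
It fails at once if a bystander tool is moved by more than 20 mm (distance of any of spanner_13, hex_key_6, masking_tape from where it was at the start of the episode above 0.02 m).
It also fails if it takes over 72 s, if anything falls off the work surface, if the arm or the gripper's body presses on something with over 40 N, if the wrist force passes 120 N, or if a joint passes its speed limit or range.

## Robot

A 7-joint arm with a two-finger parallel gripper is mounted at the origin on the work surface; the furniture and walls round the work are solid. World frame = base frame: x ahead of the robot, y to its left, z up, the work surface at z = 0. Lengths are in m, angles in rad, forces in N, time in s.
With the tool pointing down it reaches from about 0.4 to 0.875 m from the base axis. Payload 19.3 kg.
Tool frame: the origin (TCP) lies at the very end of the fingers, on their centre line; the grasp point (between the pads) lies 19 mm behind it; z points along the fingers, x is the direction in which the jaws open and shut, and the axes are right-handed (so a half turn about z gives the same grasp; the last joint's range is limited). The gripper opens to 85 mm and grips with 20 to 120 N. Pads are 22 mm wide; open, the fingers measure 114 mm over their backs; the gripper's body (76 mm by 85 mm) begins 54 mm behind the grasp point. The pads swing forward as they close: fully open they stand 13 mm farther back than shut.
Start: joints at [1.053, 0.521, -0.036, 1.599, 0.021, 1.021, -0.113], TCP at [0.271, -0.563, 0.231] pointing down, gripper open.
Joint ranges: [-2.91, 2.91], [-0.3, 2.13], [-1.5, 1.42], [0.17, 2.43], [-1.26, 4.41], [0.16, 1.93], [-2.52, 2.52]. Speed limits (rad/s): [1.89, 1.89, 2.39, 2.39, 3.01, 3.01, 3.01].

## Interface

Orientations are given as [roll, pitch, yaw] about the fixed x, y, z axes, in that order (R = Rz(yaw) Ry(pitch) Rx(roll)).
In Python, from workcell import observe, eyes, job_done gives the robot as it stands. The module is installed in compiled form; this text tells all that it offers.
- The arm moves only by the shell command python3 -m pendant 'ROWS' [FORCE]. ROWS is JSON, a list of rows, each an object of numbers: "dx", "dy", "dz": the shift along the tool's x, y, z in mm; "ax", "ay", "az": the turn, a rotation vector about the tool's x, y, z in degrees; "claw": the finger opening in mm, from 0 to 85.4. A call has 1 to 10 rows; each row is the pose to reach, as a shift and turn from the pose commanded when the call began, along the tool's axes at that moment; what a row does not reach only later rows make up. A row lasts 1/12 s, in which the tool goes at most 41.7 mm and 7.16 degrees, less where a joint would pass 70% of its speed; a pose out of reach is approached as far as the arm can. A call with a gripper value outside its range is refused whole. The fingers move at their own pace and stop on an object; FORCE is the grip in N (left out, the last holds). Time passes only in rows, so rows that repeat a pose let the fingers close. It gives the time, the measured TCP pose, the force and the opening at its end, in the units of the state.
- observe(): the state, without advancing time (a new reading comes with each control period).
- eyes.grab_frame(name): name is "side" or "top" or "wrist"; returns a dict with "image" (480x640x3 uint8, blue, green, red), "fovy" (degrees; the focal length in pixels is half the picture's height over the tangent of half this angle, whatever the lens; pixels are square), "cx", "cy" (the principal point, pixels), "view" (4x4, takes a point from world to camera coordinates). Camera axes: x right, y up, looking along -z (the intrinsics and any distortion apply to the point x, -y, -z); pixel columns grow to the right and rows downward; lengths in m; the calibration is good to about 2 mm. A picture is of the moment at which its call begins. There is no depth.
- job_done(): hands the job in, once; it reports no verdict.
The state is a dict: "clock": time; "qpos": joint angles; "qd": joint speeds; "joint_efforts": joint torques, N m; "position": TCP position; "tool_rot": TCP orientation; "force": force on the tool from outside, world axes, zero at the start; "moment": the same for the moment, N m; "grip_width": finger opening in m.
Only numpy, scipy, OpenCV 4.12 (cv2) and the standard library are available. Lean on these libraries where they do the work, as an engineer would, in place of code of your own. Each camera call takes 0.05 s, during which the arm holds its last target.

## Working session

There is one attempt and no reset: what is moved stays moved. The work goes in short steps, Python scripts to look and compute and a shell command to move; the robot and the scene stay as the last step left them, time stands still between calls to the robot, and variables do not carry over. Pictures are saved under pics/ and viewed, and the job is handed in when it is done.

```bash
mkdir -p pics; python3 - <<'E'
from workcell import observe, eyes
import cv2
print(observe())
for n in ["side","top","wrist"]:
    f=eyes.grab_frame(n); cv2.imwrite(f"pics/{n}0.png",f["image"]); print(n,{k:v for k,v in f.items() if k!="image"})
E
```

```text
{'clock': 0.0, 'qpos': array([ 1.05280592,  0.52200612, -0.03630807,  1.5999945 ,  0.02117079,
        1.0211159 , -0.11278009]), 'qd': array([-0.00253533,  0.00044212,  0.00052733, -0.0002819 , -0.00097526,
        0.00080158,  0.00032072]), 'joint_efforts': array([ 1.16506151e-03, -9.27100325e+01,  1.98107913e+00, -3.69940495e+01,
        1.80669461e-02,  8.10855185e-03, -2.94553467e-05]), 'position': array([ 0.27042633, -0.56309122,  0.2307357 ]), 'tool_rot': array([ 3.14152592e+00,  1.13804441e-03, -1.12302830e+00]), 'force': array([-0.16226002,  0.84896733, -1.1143041 ]), 'moment': array([-0.02986929, -0.00852643,  0.02107494]), 'grip_width': 0.08561497159673519}
side {'fovy': 52.66359672552663, 'cx': 319.76172611311597, 'cy': 239.74700644720696, 'view': array([[ 0.59875127,  0.80065863, -0.02103975, -0.21450343],
       [-0.49885719,  0.3933511 ,  0.77228001,  0.15338201],
       [ 0.62660866, -0.45190781,  0.63493378, -1.34965324],
       [ 0.        ,  0.        ,  0.        ,  1.        ]])}
top {'fovy': 45.2460822131502, 'cx': 314.5833370054268, 'cy': 247.82328982101706, 'view': array([[ 0.02229263, -0.99952912,  0.02108498, -0.04713948],
       [ 0.9984518 ,  0.02333375,  0.05049305, -0.41570488],
       [-0.05096126,  0.01992671,  0.99850182, -1.51165474],
       [ 0.        ,  0.        ,  0.        ,  1.        ]])}
wrist {'fovy': 65.34277480677318, 'cx': 319.19819220975734, 'cy': 235.7523300688149, 'view': array([[ 4.33136129e-01, -9.01328500e-01, -1.69600301e-04,
        -6.23548901e-01],
       [ 8.57504873e-01,  4.12134498e-01, -3.07945691e-01,
         4.01568862e-02],
       [ 2.77630126e-01,  1.33236971e-01,  9.51403922e-01,
        -3.81040514e-01],
       [ 0.00000000e+00,  0.00000000e+00,  0.00000000e+00,
         1.00000000e+00]])}
```

View pics/top0.png

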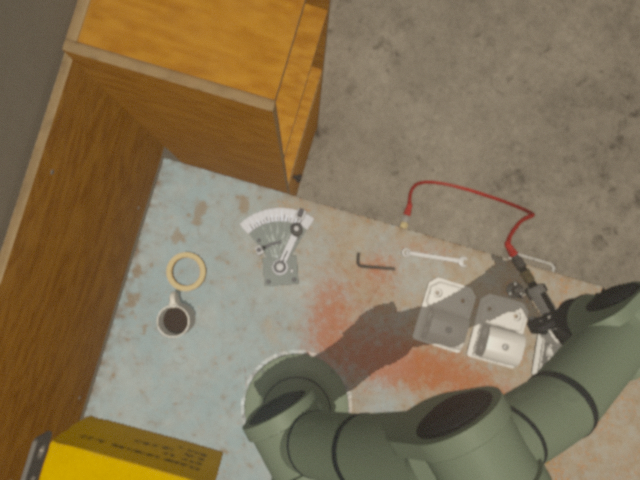

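View pics/side0.png

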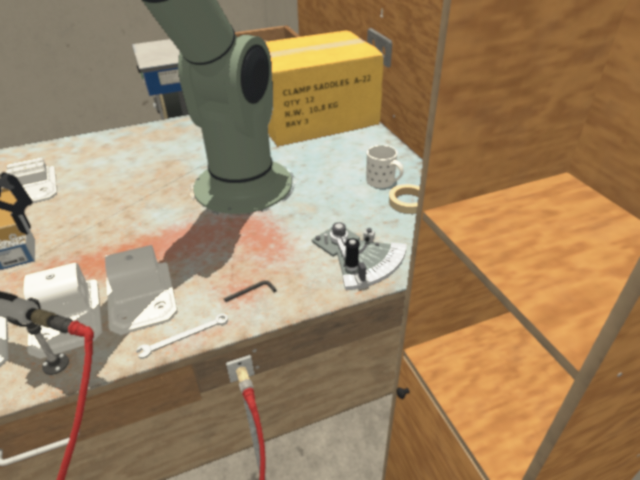

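View pics/wrist0.png

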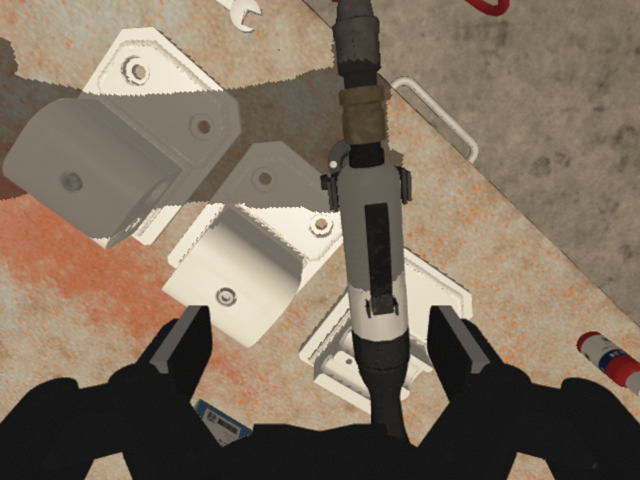

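The top view shows the plate at about (280,245), with the pivot near (280,267), roller (296,229) and stop (262,248). The tape is at (186,271), hex key (375,263) and spanner (435,257). I'll zoom in and measure.

```bash
cat > h.py <<'E'
import numpy as np, cv2
from workcell import observe, eyes
def K(f):
    F=240/np.tan(np.radians(f["fovy"])/2); return F
def ray(f,u,v):
    F=K(f);V=np.array(f["view"]);R=V[:3,:3];t=V[:3,3]
    d=R.T@np.array([(u-f["cx"])/F,-(v-f["cy"])/F,-1]);return -R.T@t,d
def atz(f,u,v,z):
    c,d=ray(f,u,v);return c+d*(z-c[2])/d[2]
def proj(f,p):
    F=K(f);V=np.array(f["view"]);q=V[:3,:3]@np.array(p)+V[:3,3]
    return f["cx"]+F*q[0]/-q[2], f["cy"]-F*q[1]/-q[2]
def crop(f,n,x0,y0,x1,y1,s):
    cv2.imwrite(f"pics/{n}.png",cv2.resize(f["image"][y0:y1,x0:x1],None,fx=s,fy=s,interpolation=cv2.INTER_CUBIC))
E
python3 - <<'E'
from h import *
f=eyes.grab_frame("top"); crop(f,"topc",230,190,330,290,6)
for n,u,v,z in [("pivot",280,267,.03),("roller",296.5,229,.085),("tape",186,271,.024),("hexL",358,258,0),("spanL",404,253,0),("edge",300,195,0),("mug",175,318,.09)]: print(n,atz(f,u,v,z))
g=eyes.grab_frame("side"); crop(g,"sidec",300,210,420,300,6)
for n,u,v,z in [("rollertop",352,240,.085)]: print(n,atz(g,u,v,z))
E
```

```text
pivot [0.3636273  0.05165048 0.03      ]
roller [0.45927251 0.0104248  0.085     ]
tape [0.3477775  0.29605516 0.024     ]
hexL [ 0.39279012 -0.15415688  0.        ]
spanL [ 0.40897544 -0.27694731  0.        ]
edge [0.55771838 0.00429159 0.        ]
mug [0.23043886 0.30600688 0.09      ]
rollertop [0.45283811 0.01612806 0.085     ]
```

```bash
sleep 0.1
```

```text
(no output)
```

View pics/topc.png

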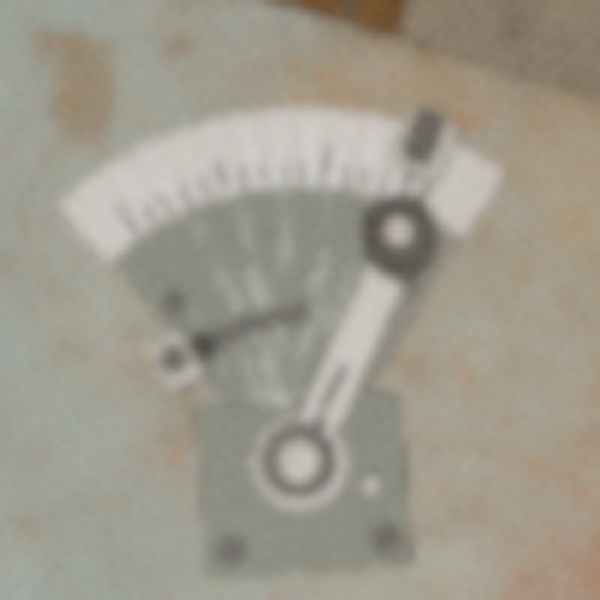

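View pics/sidec.png

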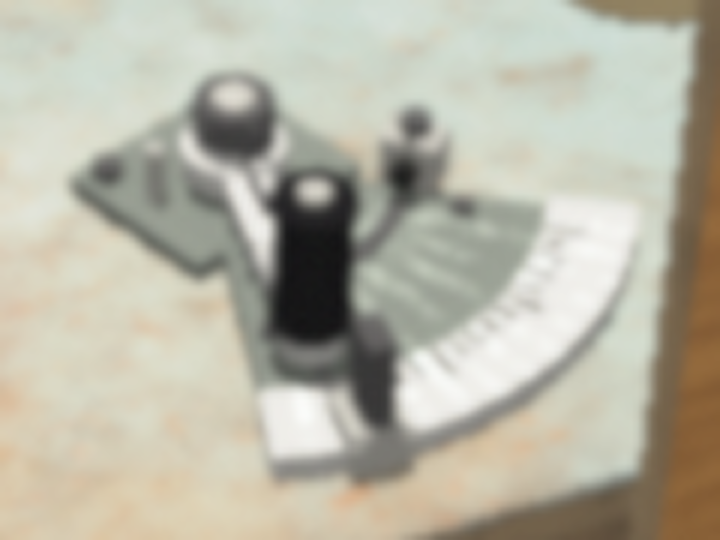

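```bash
cat >> h.py <<'E'
def tri(obs):
    A=np.zeros((3,3));b=np.zeros(3);L=[]
    for f,u,v in obs:
        c,d=ray(f,u,v);d=d/np.linalg.norm(d);P=np.eye(3)-np.outer(d,d);A+=P;b+=P@c;L.append((c,P))
    p=np.linalg.solve(A,b);return p,[float(np.linalg.norm(P@(p-c))*1000) for c,P in L]
def toolR():
    from scipy.spatial.transform import Rotation as Ro
    return Ro.from_euler("xyz",observe()["tool_rot"]).as_matrix()
def plan(target,yaw):
    from scipy.spatial.transform import Rotation as Ro
    s=observe();R=toolR();d=R.T@(np.array(target)-s["position"])*1000
    Rt=Ro.from_euler("xyz",[np.pi,0,yaw]).as_matrix()
    print("d(mm)",d.round(2),"rot(deg)",np.degrees(Ro.from_matrix(R.T@Rt).as_rotvec()).round(2), "dist",np.linalg.norm(d).round(1))
E
python3 - <<'E'
from h import *
np.set_printoptions(precision=4,suppress=True)
f=eyes.grab_frame("top");g=eyes.grab_frame("side");w=eyes.grab_frame("wrist")
print("hub",tri([(f,279.7,266.7),(g,338.7,225.8)]))
print("rol",tri([(f,296.3,228.7),(g,352.5,241.7)]))
print("tabtop",tri([(f,230+430/6,190+115/6),(g,300+372/6,210+322/6)]))
for x in (f,g,w): print("cam",-np.array(x["view"])[:3,:3].T@np.array(x["view"])[:3,3])
c=ray(w,320,240);R=toolR();s=observe();print("cam in tool",R.T@(c[0]-s["position"]),R.T@c[1])
for u,v in [(300,195),(165,155),(297,192)]: print(atz(f,u,v,0))
for u,v in [(405,300),(402,325),(385,130)]: print(atz(g,u,v,0))
print(tri([(f,275,100),(g,449,0)]))
plan([.40,.05,.30],-.41)
E
```

```text
hub (array([0.364 , 0.0515, 0.0517]), [0.12151749631428756, 0.12151749631434698])
rol (array([0.46  , 0.0111, 0.0876]), [0.272010422852165, 0.2720104228521575])
tabtop (array([ 0.5104, -0.0027,  0.0697]), [1.7531814743858194, 1.7531814743859193])
cam [ 0.3391 -0.0073  1.5314]
cam [ 1.0507 -0.4985  0.734 ]
cam [ 0.3415 -0.5279  0.3752]
cam in tool [-0.0013 -0.0793 -0.1439] [0.0029 0.3187 0.9479]
[0.5577 0.0043 0.    ]
[0.656  0.3671 0.    ]
[0.5656 0.0125 0.    ]
[0.5917 0.0448 0.    ]
[ 0.6361 -0.007   0.    ]
[0.006  0.5298 0.    ]
(array([0.6235, 0.0364, 0.5791]), [13.456315456014313, 13.456315456014496])
d(mm) [-496.85 -382.24  -68.72] rot(deg) [ -0.     0.01 -40.85] dist 630.6
```

```bash
python3 - <<'E'
from h import *
g=eyes.grab_frame("side");f=eyes.grab_frame("top")
im=g["image"].copy(); it=f["image"].copy()
def L(a,b,c):
    for F,I in((g,im),(f,it)):
        p=[tuple(int(round(t)) for t in proj(F,x)) for x in (a,b)]; cv2.line(I,p[0],p[1],c,1)
for P in [(.566,.0125),(.59,.1)]:
    L((*P,0),(*P,.6),(0,0,255))
L((.566,.0125,0),(.656,.367,0),(0,255,0))
cv2.imwrite("pics/sl.png",im[150:480,280:640]);cv2.imwrite("pics/tl.png",it[:300,100:400])
E
```

```text
(no output)
```

View pics/sl.png

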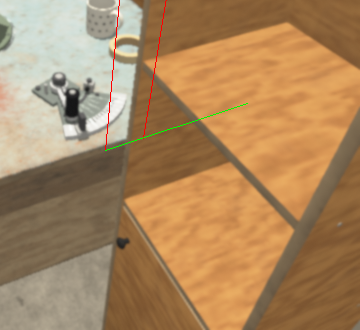

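View pics/tl.png

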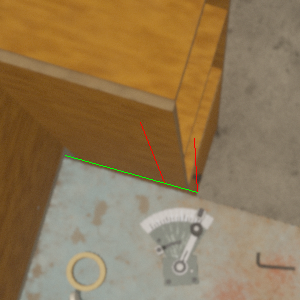

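```bash
python3 - <<'E'
from h import *
f=eyes.grab_frame("top");g=eyes.grab_frame("side")
for z in (.23,.35,.45,.6): print(z,proj(f,(.27,-.563,z)),proj(g,(.27,-.563,z)))
print(atz(f,286,188,0),atz(g,410,293,0))
E
```

```text
0.23 (np.float64(546.565817471065), np.float64(312.88258770802776)) (np.float64(3.6625091002675845), np.float64(255.37737557902167))
0.35 (np.float64(571.2073333573012), np.float64(316.50964242742236)) (np.float64(-32.2964665255152), np.float64(193.2180226010787))
0.45 (np.float64(595.8905670715169), np.float64(320.1428377124199)) (np.float64(-68.79925712961597), np.float64(130.1186209536814))
0.6 (np.float64(642.7735833928882), np.float64(327.0436820595351)) (np.float64(-139.49834718479866), np.float64(7.906861094523379))
[0.57559701 0.04215194 0.        ] [0.58368574 0.06714507 0.        ]
```

```bash
python3 - <<'E'
from h import *
plan([.42,-.27,.30],-1.123+1.2)
E
```

```text
d(mm) [-199.77 -261.71  -68.72] rot(deg) [  0.     0.   -68.76] dist 336.3
```

```bash
python3 -m pendant '[{"dx":-20,"dy":-26,"dz":-20,"az":-7},{"dx":-40,"dy":-52,"dz":-40,"az":-14},{"dx":-60,"dy":-78,"dz":-60,"az":-21},{"dx":-80,"dy":-104,"dz":-69,"az":-28},{"dx":-100,"dy":-131,"dz":-69,"az":-35},{"dx":-120,"dy":-157,"dz":-69,"az":-42},{"dx":-140,"dy":-183,"dz":-69,"az":-49},{"dx":-160,"dy":-209,"dz":-69,"az":-56},{"dx":-180,"dy":-236,"dz":-69,"az":-63},{"dx":-200,"dy":-262,"dz":-69,"az":-69}]' 60; python3 - <<'E'
from h import *
print(observe()["qpos"])
plan([.415,.04,.28],1.57)
E
```

```text
[ 1.05277795  0.52140038 -0.03626508  1.59950956  0.02124311  1.02112798
 -0.11283051]
d(mm) [-481.37 -391.42  -48.71] rot(deg) [-0.000e+00  1.000e-02 -1.543e+02] dist 622.3schema error: expected keys dx, dy, dz, ax, ay, az, claw
```

```bash
python3 -m pendant '[{"dx":-20,"dy":-26,"dz":-20,"ax":0,"ay":0,"az":-7,"claw":60},{"dx":-40,"dy":-52,"dz":-40,"ax":0,"ay":0,"az":-14,"claw":60},{"dx":-60,"dy":-78,"dz":-60,"ax":0,"ay":0,"az":-21,"claw":60},{"dx":-80,"dy":-104,"dz":-69,"ax":0,"ay":0,"az":-28,"claw":60},{"dx":-100,"dy":-131,"dz":-69,"ax":0,"ay":0,"az":-35,"claw":60},{"dx":-120,"dy":-157,"dz":-69,"ax":0,"ay":0,"az":-42,"claw":60},{"dx":-140,"dy":-183,"dz":-69,"ax":0,"ay":0,"az":-49,"claw":60},{"dx":-160,"dy":-209,"dz":-69,"ax":0,"ay":0,"az":-56,"claw":60},{"dx":-180,"dy":-236,"dz":-69,"ax":0,"ay":0,"az":-63,"claw":60},{"dx":-200,"dy":-262,"dz":-69,"ax":0,"ay":0,"az":-69,"claw":60}]' 60; python3 - <<'E'
from h import *
print(observe()["qpos"])
plan([.415,.04,.28],1.57)
E
```

```text
clock: 1.43
position: [0.4207, -0.2682, 0.3006]
tool_rot: [3.141, -0.0, 0.088]
force: [0.2, -0.4, -0.1]
grip_width: 0.0603
[ 0.78447081  0.26658842 -0.4124703   1.82106664  0.12048357  1.0778135
  0.41544449]
d(mm) [  21.25 -307.49   20.45] rot(deg) [ 4.000e-02  0.000e+00 -8.494e+01] dist 308.9
```

```bash
python3 -m pendant '[{"dx":2,"dy":-31,"dz":2,"ax":0,"ay":0,"az":-7,"claw":60},{"dx":4,"dy":-62,"dz":4,"ax":0,"ay":0,"az":-14,"claw":60},{"dx":6,"dy":-93,"dz":6,"ax":0,"ay":0,"az":-21,"claw":60},{"dx":8,"dy":-124,"dz":8,"ax":0,"ay":0,"az":-28,"claw":60},{"dx":10,"dy":-155,"dz":10,"ax":0,"ay":0,"az":-35,"claw":60},{"dx":12,"dy":-186,"dz":12,"ax":0,"ay":0,"az":-42,"claw":60},{"dx":15,"dy":-217,"dz":14,"ax":0,"ay":0,"az":-49,"claw":60},{"dx":17,"dy":-248,"dz":16,"ax":0,"ay":0,"az":-56,"claw":60},{"dx":19,"dy":-279,"dz":18,"ax":0,"ay":0,"az":-63,"claw":60},{"dx":21,"dy":-307,"dz":20,"ax":0,"ay":0,"az":-70,"claw":60}]'
python3 -m pendant '[{"dx":0,"dy":0,"dz":0,"ax":0,"ay":0,"az":-7,"claw":60},{"dx":0,"dy":0,"dz":0,"ax":0,"ay":0,"az":-14,"claw":60},{"dx":0,"dy":0,"dz":0,"ax":0,"ay":0,"az":-15,"claw":60},{"dx":0,"dy":0,"dz":0,"ax":0,"ay":0,"az":-15,"claw":60}]'
python3 - <<'E'
from h import *
print(observe()["qpos"])
f=eyes.grab_frame("wrist"); cv2.imwrite("pics/w1.png",f["image"])
E
```

```text
clock: 2.27
position: [0.4159, 0.0397, 0.2805]
tool_rot: [3.141, 0.0, 1.309]
force: [1.2, -0.7, -0.6]
grip_width: 0.0602
clock: 2.6
position: [0.4162, 0.0378, 0.2803]
tool_rot: [3.142, 0.0, 1.562]
force: [-0.0, 0.7, 0.7]
grip_width: 0.0599
[ 0.51788077  0.19746253 -0.84836701  2.01351473  0.17541373  1.00358564
  1.14655113]
```

View pics/w1.png

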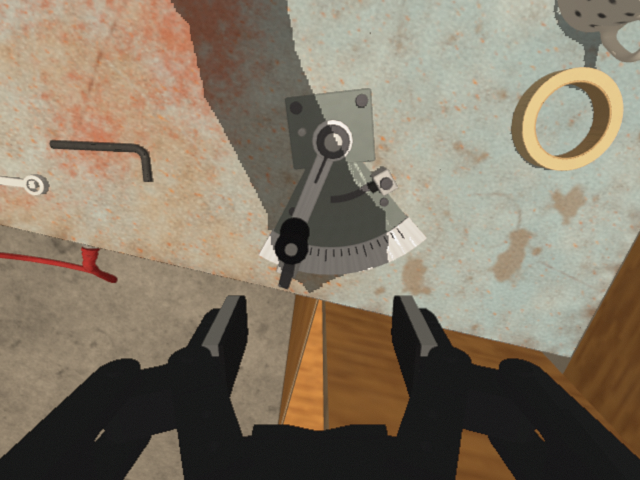

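The wrist view has the hub at (334,142), roller top at (292,247), tab at (287,273) and stop at (384,182). The hex key, spanner and tape are well clear of the plate.

```bash
python3 - <<'E'
from h import *
np.set_printoptions(precision=4,suppress=True)
f=eyes.grab_frame("wrist"); crop(f,"w1c",250,80,450,300,3)
print("hub",atz(f,334,142,.0517),"roller",atz(f,291.5,249,.085))
E
```

```text
hub [0.3626 0.0536 0.0517] roller [0.4602 0.0116 0.085 ]
```

View pics/w1c.png

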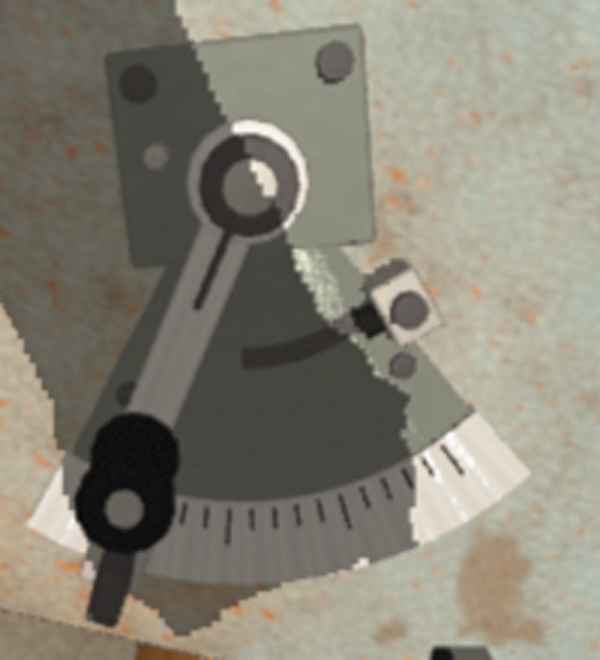

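```bash
python3 - <<'E'
from h import *
np.set_printoptions(precision=4,suppress=True)
f=eyes.grab_frame("wrist")
H=np.array([.3633,.0525])
p=atz(f,250+357/3,80+325/3,.022)[:2]-H; a=np.arctan2(p[1],p[0]); print("stop face",p,np.hypot(*p),"arm angle",a-np.arcsin(9/65)+.4028)
for k,(u,v) in {5:(228,525),10:(345,510),15:(455,460)}.items():
    p=atz(f,250+u/3,80+v/3,.012)[:2]-H; print(k,np.hypot(*p),np.degrees(np.arctan2(p[1],p[0])+.4028))
plan([.460,.0113,.15],1.168)
E
```

```text
stop face [0.0506 0.0402] 0.06465126115058234 arm angle 0.9357533257441177
5 0.1314677614141146 20.173807528250958
10 0.13144700666955927 40.38080942772063
15 0.13288975319653526 60.57932492823199
d(mm) [-26.    43.99 130.38] rot(deg) [ 0.01  0.   22.51] dist 140.0
```

```bash
python3 -m pendant '[{"dx":-6,"dy":11,"dz":32,"ax":0,"ay":0,"az":6,"claw":60},{"dx":-13,"dy":22,"dz":65,"ax":0,"ay":0,"az":12,"claw":60},{"dx":-20,"dy":33,"dz":98,"ax":0,"ay":0,"az":18,"claw":60},{"dx":-26,"dy":44,"dz":130,"ax":0,"ay":0,"az":22.5,"claw":60},{"dx":-26,"dy":44,"dz":130,"ax":0,"ay":0,"az":22.5,"claw":60},{"dx":-26,"dy":44,"dz":130,"ax":0,"ay":0,"az":22.5,"claw":60}]' 60
python3 - <<'E'
from h import *
f=eyes.grab_frame("wrist"); cv2.imwrite("pics/w2.png",f["image"])
g=eyes.grab_frame("side"); crop(g,"s2",280,120,460,300,3)
plan([.460,.0113,.045],1.168)
E
```

```text
clock: 3.25
position: [0.4594, 0.012, 0.1494]
tool_rot: [-3.139, 0.001, 1.172]
force: [0.2, 0.7, 0.1]
grip_width: 0.06
d(mm) [-1.0100e+00  1.0000e-02  1.0648e+02] rot(deg) [ 0.06 -0.03  0.3 ] dist 106.5
```

View pics/w2.png

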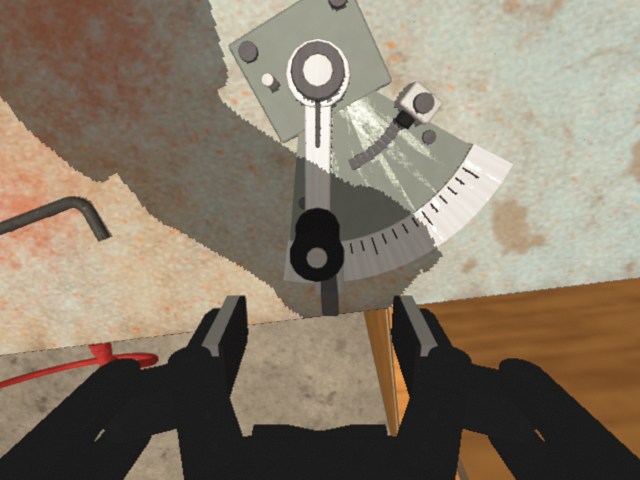

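View pics/s2.png

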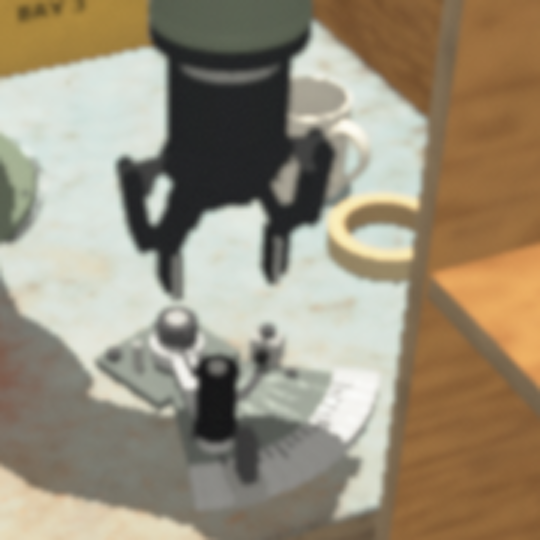

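```bash
python3 -m pendant '[{"dx":-1,"dy":0,"dz":30,"ax":0,"ay":0,"az":0,"claw":60},{"dx":-1,"dy":0,"dz":60,"ax":0,"ay":0,"az":0,"claw":60},{"dx":-1,"dy":0,"dz":85,"ax":0,"ay":0,"az":0,"claw":60},{"dx":-1,"dy":0,"dz":105,"ax":0,"ay":0,"az":0,"claw":60},{"dx":-1,"dy":0,"dz":105,"ax":0,"ay":0,"az":0,"claw":50},{"dx":-1,"dy":0,"dz":105,"ax":0,"ay":0,"az":0,"claw":50},{"dx":-1,"dy":0,"dz":105,"ax":0,"ay":0,"az":0,"claw":50},{"dx":-1,"dy":0,"dz":105,"ax":0,"ay":0,"az":0,"claw":50}]' 60
python3 - <<'E'
from h import *
print(observe()["tool_rot"],observe()["force"])
f=eyes.grab_frame("wrist"); cv2.imwrite("pics/w3.png",f["image"])
g=eyes.grab_frame("side"); crop(g,"s3",280,120,460,300,3)
E
```

```text
clock: 4.02
position: [0.4607, 0.0108, 0.0471]
tool_rot: [3.139, -0.001, 1.172]
force: [0.1, 0.4, 0.6]
grip_width: 0.0497
[ 3.13897991e+00 -1.02393971e-03  1.17181368e+00] [0.05882082 0.35387504 0.60955947]
```

View pics/w3.png

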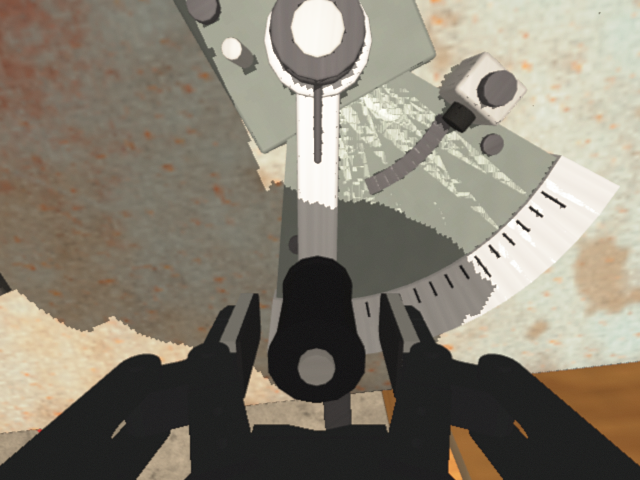

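View pics/s3.png

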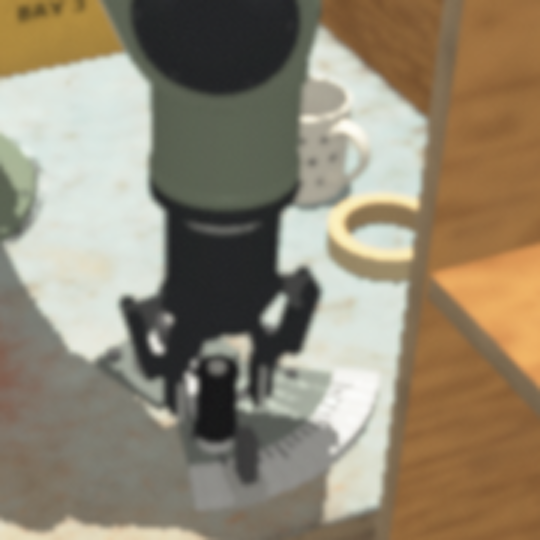

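```bash
python3 -m pendant '[{"dx":2,"dy":0,"dz":2,"ax":0,"ay":0,"az":0,"claw":50},{"dx":4,"dy":0,"dz":2,"ax":0,"ay":0,"az":0,"claw":50},{"dx":6,"dy":0,"dz":2,"ax":0,"ay":0,"az":0,"claw":50},{"dx":6,"dy":0,"dz":2,"ax":0,"ay":0,"az":0,"claw":50}]' 60
python3 -m pendant '[{"dx":1,"dy":0,"dz":0,"ax":0,"ay":0,"az":0,"claw":50},{"dx":2,"dy":0,"dz":0,"ax":0,"ay":0,"az":0,"claw":50}]'
python3 -m pendant '[{"dx":1,"dy":0,"dz":0,"ax":0,"ay":0,"az":0,"claw":50},{"dx":1,"dy":0,"dz":0,"ax":0,"ay":0,"az":0,"claw":50}]'
python3 -m pendant '[{"dx":1,"dy":0,"dz":0,"ax":0,"ay":0,"az":0,"claw":50},{"dx":1,"dy":0,"dz":0,"ax":0,"ay":0,"az":0,"claw":50}]'
```

```text
clock: 4.45
position: [0.4622, 0.0169, 0.0434]
tool_rot: [3.142, -0.0, 1.173]
force: [-0.0, 0.7, -1.0]
grip_width: 0.0501
clock: 4.62
position: [0.4627, 0.0183, 0.0433]
tool_rot: [-3.141, 0.0, 1.172]
force: [-0.4, -1.1, -0.4]
grip_width: 0.0501
clock: 4.78
position: [0.4629, 0.0188, 0.0432]
tool_rot: [-3.141, 0.001, 1.172]
force: [-0.3, -3.6, 0.1]
grip_width: 0.0498
clock: 4.95
position: [0.4635, 0.0199, 0.0433]
tool_rot: [-3.142, 0.0, 1.172]
force: [-0.5, -5.1, -0.1]
grip_width: 0.0501
```

```bash
cat >> h.py <<'E'
PIV=np.array([.3635,.0524])
def arc(degs,base=None):
    s=observe();R=toolR();p=s["position"][:2]-PIV;print("rho,ang",np.hypot(*p).round(4),np.arctan2(p[1],p[0]).round(4),"yaw-90",(s["tool_rot"][2]-np.pi/2).round(4))
    for dg in degs:
        a=np.radians(dg);q=np.array([[np.cos(a),-np.sin(a)],[np.sin(a),np.cos(a)]])@p-p
        t=R.T@np.array([*q,0])*1000;print(dg,t.round(2))
E
python3 - <<'E'
from h import *
arc([2,4,6,8,10,12,14,16,18,20])
E
```

```text
rho,ang 0.1052 -0.3145 yaw-90 -0.3989
2 [ 3.65 -0.37 -0.  ]
4 [ 7.29 -0.87 -0.  ]
6 [10.91 -1.5  -0.  ]
8 [ 1.45e+01 -2.25e+00 -1.00e-02]
10 [ 1.807e+01 -3.130e+00 -1.000e-02]
12 [ 2.16e+01 -4.13e+00 -1.00e-02]
14 [ 2.509e+01 -5.260e+00 -1.000e-02]
16 [ 2.855e+01 -6.500e+00 -1.000e-02]
18 [ 3.195e+01 -7.870e+00 -1.000e-02]
20 [ 3.531e+01 -9.350e+00 -1.000e-02]
```

```bash
python3 -m pendant '[{"dx":3.6,"dy":-0.4,"dz":0,"ax":0,"ay":0,"az":-2,"claw":50},{"dx":7.3,"dy":-0.9,"dz":0,"ax":0,"ay":0,"az":-4,"claw":50},{"dx":10.9,"dy":-1.5,"dz":0,"ax":0,"ay":0,"az":-6,"claw":50},{"dx":14.5,"dy":-2.3,"dz":0,"ax":0,"ay":0,"az":-8,"claw":50},{"dx":18.1,"dy":-3.1,"dz":0,"ax":0,"ay":0,"az":-10,"claw":50}]'
python3 - <<'E'
from h import *
print(observe()["force"]@toolR())
arc([2,4,6,8,10,12,14,16,18,20])
E
```

```text
clock: 5.37
position: [0.4675, 0.0377, 0.0432]
tool_rot: [-3.141, 0.001, 1.348]
force: [-0.8, -6.3, 0.3]
grip_width: 0.0502
[-6.33235354  0.61870087 -0.256658  ]
rho,ang 0.1051 -0.1406 yaw-90 -0.2228
2 [ 3.65 -0.36 -0.  ]
4 [ 7.28 -0.86 -0.  ]
6 [ 1.09e+01 -1.48e+00 -1.00e-02]
8 [ 1.449e+01 -2.220e+00 -1.000e-02]
10 [ 1.805e+01 -3.090e+00 -1.000e-02]
12 [ 2.158e+01 -4.080e+00 -1.000e-02]
14 [ 2.507e+01 -5.200e+00 -2.000e-02]
16 [ 2.853e+01 -6.430e+00 -2.000e-02]
18 [ 3.193e+01 -7.790e+00 -2.000e-02]
20 [ 3.529e+01 -9.260e+00 -2.000e-02]
```

```bash
python3 -m pendant '[{"dx":3.6,"dy":-0.4,"dz":0,"ax":0,"ay":0,"az":-2,"claw":50},{"dx":7.3,"dy":-0.9,"dz":0,"ax":0,"ay":0,"az":-4,"claw":50},{"dx":10.9,"dy":-1.5,"dz":0,"ax":0,"ay":0,"az":-6,"claw":50},{"dx":14.5,"dy":-2.2,"dz":0,"ax":0,"ay":0,"az":-8,"claw":50},{"dx":18.1,"dy":-3.1,"dz":0,"ax":0,"ay":0,"az":-10,"claw":50},{"dx":21.6,"dy":-4.1,"dz":0,"ax":0,"ay":0,"az":-12,"claw":50},{"dx":25.1,"dy":-5.2,"dz":0,"ax":0,"ay":0,"az":-14,"claw":50},{"dx":28.5,"dy":-6.4,"dz":0,"ax":0,"ay":0,"az":-16,"claw":50}]'
python3 - <<'E'
from h import *
print(observe()["force"]@toolR())
arc([1,2,3,4,6,8,10,12])
f=eyes.grab_frame("wrist"); cv2.imwrite("pics/w4.png",f["image"])
E
```

```text
clock: 6.03
position: [0.4673, 0.0665, 0.0431]
tool_rot: [-3.14, 0.001, 1.627]
force: [-2.4, -8.0, 2.8]
grip_width: 0.0502
[-7.84252461 -2.89137445 -2.75556633]
rho,ang 0.1047 0.135 yaw-90 0.0562
1 [ 1.82 -0.16 -0.  ]
2 [ 3.64 -0.35 -0.  ]
3 [ 5.45 -0.57 -0.01]
4 [ 7.26 -0.83 -0.01]
6 [ 1.087e+01 -1.430e+00 -1.000e-02]
8 [14.45 -2.16 -0.02]
10 [18.   -3.02 -0.02]
12 [ 2.152e+01 -3.990e+00 -2.000e-02]
```

View pics/w4.png

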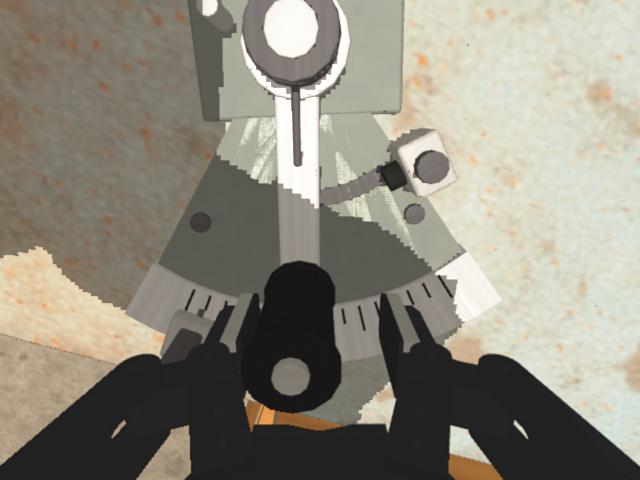

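```bash
python3 -m pendant '[{"dx":3.6,"dy":-0.3,"dz":0,"ax":0,"ay":0,"az":-2,"claw":50},{"dx":7.3,"dy":-0.8,"dz":0,"ax":0,"ay":0,"az":-4,"claw":50},{"dx":10.9,"dy":-1.4,"dz":0,"ax":0,"ay":0,"az":-6,"claw":50},{"dx":14.5,"dy":-2.1,"dz":0,"ax":0,"ay":0,"az":-8,"claw":50},{"dx":18.0,"dy":-3.0,"dz":0,"ax":0,"ay":0,"az":-10,"claw":50},{"dx":21.5,"dy":-4.0,"dz":0,"ax":0,"ay":0,"az":-12,"claw":50},{"dx":21.5,"dy":-4.0,"dz":0,"ax":0,"ay":0,"az":-12,"claw":50}]'
python3 - <<'E'
from h import *
print(observe()["force"]@toolR())
arc([1,2,3,4,5,6,7,8,10,12])
f=eyes.grab_frame("wrist"); cv2.imwrite("pics/w5.png",f["image"])
E
```

```text
clock: 6.67
position: [0.4619, 0.0878, 0.0431]
tool_rot: [-3.14, 0.001, 1.837]
force: [-1.6, -9.0, 2.1]
grip_width: 0.0499
[-8.2738822  -3.87485039 -2.12674182]
rho,ang 0.1046 0.3457 yaw-90 0.2667
1 [ 1.82 -0.16 -0.  ]
2 [ 3.63 -0.35 -0.  ]
3 [ 5.45 -0.58 -0.01]
4 [ 7.25 -0.83 -0.01]
5 [ 9.06 -1.12 -0.01]
6 [ 1.085e+01 -1.430e+00 -1.000e-02]
7 [ 1.265e+01 -1.780e+00 -1.000e-02]
8 [ 1.443e+01 -2.160e+00 -1.000e-02]
10 [ 1.798e+01 -3.020e+00 -1.000e-02]
12 [ 2.15e+01 -4.00e+00 -2.00e-02]
```

View pics/w5.png

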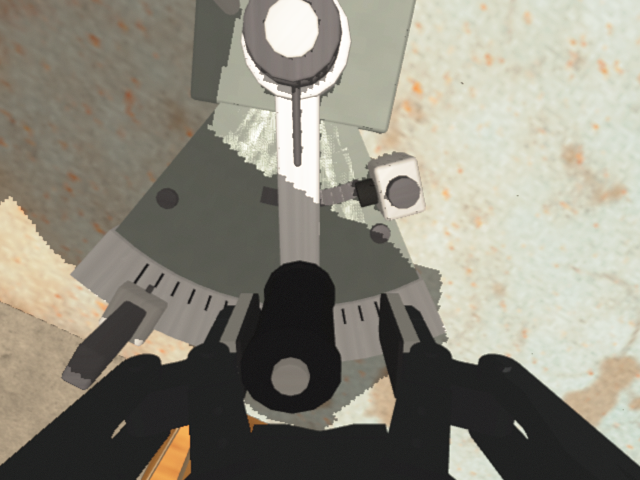

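```bash
python3 -m pendant '[{"dx":1.8,"dy":-0.2,"dz":0,"ax":0,"ay":0,"az":-1,"claw":50},{"dx":3.6,"dy":-0.5,"dz":0,"ax":0,"ay":0,"az":-2,"claw":50},{"dx":5.4,"dy":-0.8,"dz":0,"ax":0,"ay":0,"az":-3,"claw":50},{"dx":7.2,"dy":-1.1,"dz":0,"ax":0,"ay":0,"az":-4,"claw":50},{"dx":9.0,"dy":-1.4,"dz":0,"ax":0,"ay":0,"az":-5,"claw":50},{"dx":10.8,"dy":-1.8,"dz":0,"ax":0,"ay":0,"az":-6,"claw":50},{"dx":12.6,"dy":-2.1,"dz":0,"ax":0,"ay":0,"az":-7,"claw":50},{"dx":14.4,"dy":-2.5,"dz":0,"ax":0,"ay":0,"az":-8,"claw":50}]'
python3 - <<'E'
from h import *
print(observe()["force"]@toolR())
arc([.5,1,1.5,2,2.5,3,4,5,6,8])
f=eyes.grab_frame("wrist"); cv2.imwrite("pics/w6.png",f["image"])
E
```

```text
clock: 7.38
position: [0.4562, 0.1003, 0.0431]
tool_rot: [-3.14, 0.002, 1.975]
force: [-0.4, -10.8, 1.8]
grip_width: 0.05
[-9.82009938 -4.58879217 -1.76510044]
rho,ang 0.1044 0.4773 yaw-90 0.4038
0.5 [ 0.91 -0.07 -0.  ]
1 [ 1.82 -0.15 -0.  ]
1.5 [ 2.72 -0.24 -0.  ]
2 [ 3.63 -0.33 -0.01]
2.5 [ 4.53 -0.43 -0.01]
3 [ 5.44 -0.54 -0.01]
4 [ 7.24 -0.79 -0.01]
5 [ 9.04 -1.06 -0.01]
6 [ 1.084e+01 -1.370e+00 -1.000e-02]
8 [14.41 -2.08 -0.02]
```

View pics/w6.png

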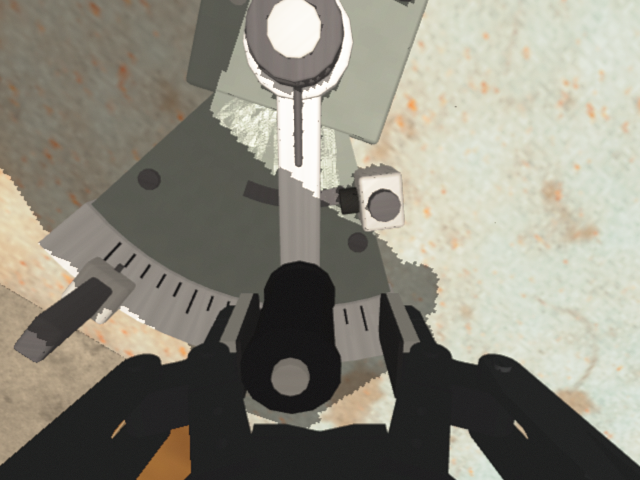

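```bash
python3 -m pendant '[{"dx":0.9,"dy":-0.3,"dz":0,"ax":0,"ay":0,"az":-0.5,"claw":50},{"dx":1.8,"dy":-0.5,"dz":0,"ax":0,"ay":0,"az":-1,"claw":50},{"dx":2.7,"dy":-0.8,"dz":0,"ax":0,"ay":0,"az":-1.5,"claw":50},{"dx":3.6,"dy":-1.0,"dz":0,"ax":0,"ay":0,"az":-2,"claw":50}]'
python3 -m pendant '[{"dx":0.9,"dy":-0.2,"dz":0,"ax":0,"ay":0,"az":-0.5,"claw":50},{"dx":1.8,"dy":-0.3,"dz":0,"ax":0,"ay":0,"az":-1,"claw":50}]'
python3 - <<'E'
from h import *
print(observe()["force"]@toolR())
arc([.5,1])
E
```

```text
clock: 7.77
position: [0.4543, 0.1034, 0.0432]
tool_rot: [-3.141, 0.002, 2.009]
force: [3.0, -10.4, -0.0]
grip_width: 0.0503
clock: 7.93
position: [0.4534, 0.105, 0.0433]
tool_rot: [-3.141, 0.001, 2.027]
force: [4.7, -10.0, -0.4]
grip_width: 0.0498
[-11.03072692  -0.14813248   0.37511747]
rho,ang 0.1041 0.529 yaw-90 0.4558
0.5 [ 0.91 -0.07 -0.  ]
1 [ 1.81 -0.15 -0.  ]
```

```bash
python3 -m pendant '[{"dx":0.5,"dy":-0.1,"dz":0,"ax":0,"ay":0,"az":-0.3,"claw":50},{"dx":1.0,"dy":-0.1,"dz":0,"ax":0,"ay":0,"az":-0.6,"claw":50}]'
python3 -m pendant '[{"dx":0.5,"dy":-0.1,"dz":0,"ax":0,"ay":0,"az":-0.3,"claw":50},{"dx":0.5,"dy":-0.1,"dz":0,"ax":0,"ay":0,"az":-0.3,"claw":50}]'
python3 - <<'E'
from h import *
print(observe()["force"]@toolR())
arc([.5])
f=eyes.grab_frame("wrist"); cv2.imwrite("pics/w7.png",f["image"][100:400,200:500])
E
```

```text
clock: 8.1
position: [0.4529, 0.1058, 0.0433]
tool_rot: [-3.141, 0.002, 2.037]
force: [3.9, -9.9, -1.4]
grip_width: 0.0501
clock: 8.27
position: [0.4526, 0.1062, 0.0433]
tool_rot: [-3.141, 0.001, 2.042]
force: [3.7, -9.5, -0.4]
grip_width: 0.0498
[-10.17877905  -0.99609072   0.43568246]
rho,ang 0.1041 0.5435 yaw-90 0.4715
0.5 [ 0.91 -0.07 -0.  ]
```

View pics/w7.png

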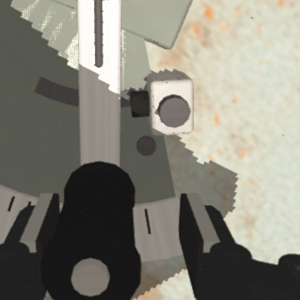

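```bash
python3 -m pendant '[{"dx":0.5,"dy":-0.1,"dz":0,"ax":0,"ay":0,"az":-0.3,"claw":50},{"dx":1.0,"dy":-0.1,"dz":0,"ax":0,"ay":0,"az":-0.6,"claw":50}]'
python3 -m pendant '[{"dx":0.5,"dy":-0.1,"dz":0,"ax":0,"ay":0,"az":-0.3,"claw":50},{"dx":1.0,"dy":-0.1,"dz":0,"ax":0,"ay":0,"az":-0.6,"claw":50}]'
python3 - <<'E'
from h import *
print(observe()["force"]@toolR())
arc([.5])
E
```

```text
clock: 8.48
position: [0.4521, 0.107, 0.0433]
tool_rot: [-3.141, 0.002, 2.053]
force: [4.4, -10.0, -1.0]
grip_width: 0.0499
clock: 8.65
position: [0.4515, 0.1078, 0.0433]
tool_rot: [-3.141, 0.002, 2.063]
force: [4.7, -10.2, -0.7]
grip_width: 0.05
[-11.2170694   -0.64176625   0.72739425]
rho,ang 0.104 0.5618 yaw-90 0.4922
0.5 [ 0.91 -0.07 -0.  ]
```

```bash
python3 -m pendant '[{"dx":0.5,"dy":-0.1,"dz":0,"ax":0,"ay":0,"az":-0.3,"claw":50},{"dx":1.0,"dy":-0.1,"dz":0,"ax":0,"ay":0,"az":-0.6,"claw":50}]'
python3 -m pendant '[{"dx":0.5,"dy":-0.1,"dz":0,"ax":0,"ay":0,"az":-0.3,"claw":50},{"dx":0.5,"dy":-0.1,"dz":0,"ax":0,"ay":0,"az":-0.3,"claw":50}]'
python3 - <<'E'
from h import *
print(observe()["force"]@toolR())
arc([.5])
f=eyes.grab_frame("wrist"); crop(f,"w8",260,50,440,230,3)
E
```

```text
clock: 8.82
position: [0.451, 0.1087, 0.0433]
tool_rot: [-3.141, 0.002, 2.074]
force: [3.1, -10.4, 0.1]
grip_width: 0.0499
clock: 8.98
position: [0.4507, 0.1091, 0.0433]
tool_rot: [-3.141, 0.001, 2.079]
force: [5.1, -9.9, -1.6]
grip_width: 0.0498
[-11.10523829  -0.32605538   1.61346704]
rho,ang 0.104 0.5769 yaw-90 0.5081
0.5 [ 0.91 -0.07 -0.  ]
```

View pics/w8.png

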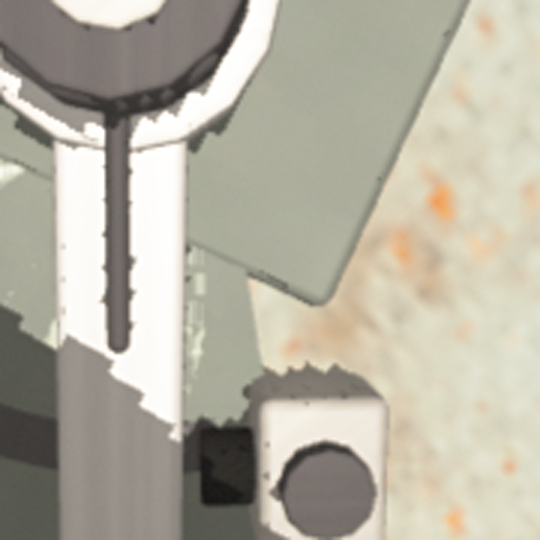

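```bash
python3 -m pendant '[{"dx":0.5,"dy":-0.1,"dz":0,"ax":0,"ay":0,"az":-0.3,"claw":50},{"dx":1.0,"dy":-0.1,"dz":0,"ax":0,"ay":0,"az":-0.6,"claw":50}]'
python3 -m pendant '[{"dx":0.5,"dy":-0.1,"dz":0,"ax":0,"ay":0,"az":-0.3,"claw":50},{"dx":1.0,"dy":-0.1,"dz":0,"ax":0,"ay":0,"az":-0.6,"claw":50}]'
python3 -m pendant '[{"dx":0.3,"dy":0,"dz":0,"ax":0,"ay":0,"az":-0.2,"claw":50},{"dx":0.6,"dy":-0.1,"dz":0,"ax":0,"ay":0,"az":-0.4,"claw":50}]'
python3 - <<'E'
from h import *
print(observe()["force"]@toolR())
arc([.5])
f=eyes.grab_frame("wrist"); crop(f,"w9",260,50,440,230,3)
E
```

```text
clock: 9.2
position: [0.4502, 0.1099, 0.0433]
tool_rot: [-3.141, 0.002, 2.089]
force: [4.2, -10.4, -0.7]
grip_width: 0.0503
clock: 9.37
position: [0.4496, 0.1107, 0.0433]
tool_rot: [-3.141, 0.002, 2.1]
force: [5.3, -9.5, 0.2]
grip_width: 0.05
clock: 9.53
position: [0.4492, 0.1112, 0.0433]
tool_rot: [-3.141, 0.002, 2.107]
force: [4.9, -9.6, -0.7]
grip_width: 0.0498
[-10.7717021   -0.65838492   0.71293848]
rho,ang 0.1039 0.6013 yaw-90 0.5358
0.5 [ 0.9  -0.06 -0.  ]
```

View pics/w9.png

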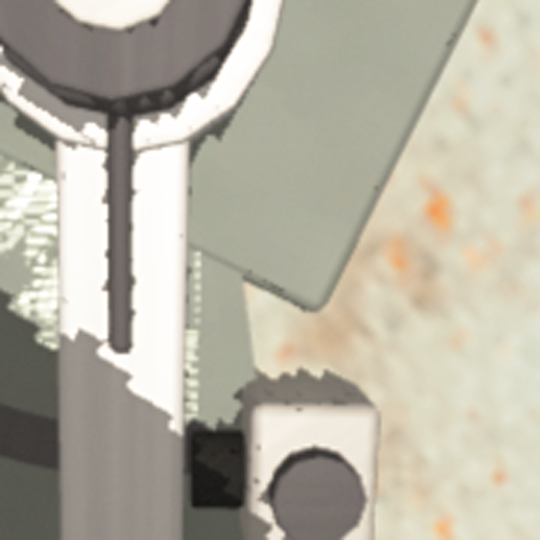

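```bash
python3 -m pendant '[{"dx":0.3,"dy":0,"dz":0,"ax":0,"ay":0,"az":-0.2,"claw":50},{"dx":0.6,"dy":-0.1,"dz":0,"ax":0,"ay":0,"az":-0.4,"claw":50}]'
python3 -m pendant '[{"dx":0.3,"dy":0,"dz":0,"ax":0,"ay":0,"az":-0.2,"claw":50},{"dx":0.6,"dy":-0.1,"dz":0,"ax":0,"ay":0,"az":-0.4,"claw":50}]'
python3 -m pendant '[{"dx":0.3,"dy":0,"dz":0,"ax":0,"ay":0,"az":-0.2,"claw":50},{"dx":0.3,"dy":-0.1,"dz":0,"ax":0,"ay":0,"az":-0.2,"claw":50}]'
python3 -m pendant '[{"dx":0.3,"dy":0,"dz":0,"ax":0,"ay":0,"az":-0.2,"claw":50},{"dx":0.3,"dy":-0.1,"dz":0,"ax":0,"ay":0,"az":-0.2,"claw":50}]'
python3 - <<'E'
from h import *
print(observe()["force"]@toolR())
arc([.5])
E
```

```text
clock: 9.75
position: [0.4488, 0.1116, 0.0433]
tool_rot: [-3.141, 0.002, 2.114]
force: [5.2, -10.1, -0.2]
grip_width: 0.0501
clock: 9.92
position: [0.4485, 0.1119, 0.0433]
tool_rot: [-3.141, 0.002, 2.12]
force: [6.0, -12.1, -0.7]
grip_width: 0.05
clock: 10.08
position: [0.4484, 0.1119, 0.0433]
tool_rot: [-3.141, 0.002, 2.124]
force: [6.4, -11.7, -0.6]
grip_width: 0.0499
clock: 10.25
position: [0.4482, 0.1121, 0.0433]
tool_rot: [-3.141, 0.002, 2.127]
force: [7.4, -12.8, -1.4]
grip_width: 0.0501
[-14.73605759  -0.48094474   1.39787189]
rho,ang 0.1036 0.6135 yaw-90 0.5563
0.5 [ 0.9  -0.06 -0.  ]
```

```bash
python3 -m pendant '[{"dx":0.2,"dy":0,"dz":0,"ax":0,"ay":0,"az":-0.1,"claw":50},{"dx":0.2,"dy":0,"dz":0,"ax":0,"ay":0,"az":-0.1,"claw":50}]'
python3 -m pendant '[{"dx":0.2,"dy":0,"dz":0,"ax":0,"ay":0,"az":0,"claw":50},{"dx":0.2,"dy":0,"dz":0,"ax":0,"ay":0,"az":0,"claw":50}]'
python3 -m pendant '[{"dx":0,"dy":0,"dz":0,"ax":0,"ay":0,"az":0,"claw":50},{"dx":0,"dy":0,"dz":0,"ax":0,"ay":0,"az":0,"claw":50}]'
python3 - <<'E'
from h import *
print(observe()["force"]@toolR())
arc([.5])
f=eyes.grab_frame("wrist"); cv2.imwrite("pics/w10.png",f["image"])
g=eyes.grab_frame("side"); crop(g,"s10",300,180,430,300,4); cv2.imwrite("pics/s10full.png",g["image"])
t=eyes.grab_frame("top"); cv2.imwrite("pics/t10.png",t["image"][150:350,200:400])
E
```

```text
clock: 10.42
position: [0.4482, 0.1121, 0.0433]
tool_rot: [-3.141, 0.002, 2.129]
force: [6.9, -13.0, -1.3]
grip_width: 0.0498
clock: 10.58
position: [0.4482, 0.1122, 0.0433]
tool_rot: [-3.141, 0.003, 2.128]
force: [8.2, -14.3, -1.1]
grip_width: 0.05
clock: 10.75
position: [0.4482, 0.1122, 0.0433]
tool_rot: [-3.141, 0.003, 2.128]
force: [8.2, -13.4, -1.2]
grip_width: 0.0496
[-15.69381666  -0.1056833    1.23896132]
rho,ang 0.1036 0.6149 yaw-90 0.5575
0.5 [ 0.9  -0.06 -0.  ]
```

View pics/w10.png

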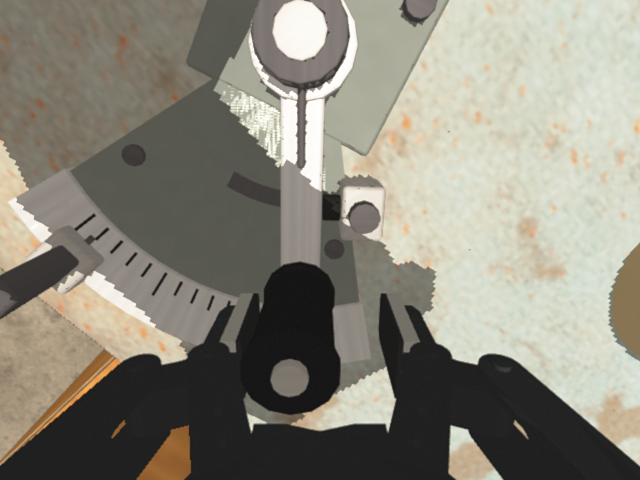

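View pics/s10.png

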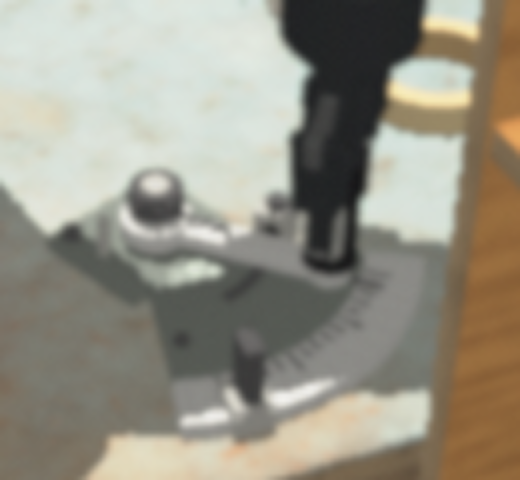

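```bash
python3 -m pendant '[{"dx":0,"dy":0,"dz":0,"ax":0,"ay":0,"az":0,"claw":50},{"dx":0,"dy":0,"dz":0,"ax":0,"ay":0,"az":0,"claw":50},{"dx":0,"dy":0,"dz":0,"ax":0,"ay":0,"az":0,"claw":50},{"dx":0,"dy":0,"dz":0,"ax":0,"ay":0,"az":0,"claw":50},{"dx":0,"dy":0,"dz":0,"ax":0,"ay":0,"az":0,"claw":50},{"dx":0,"dy":0,"dz":0,"ax":0,"ay":0,"az":0,"claw":50},{"dx":0,"dy":0,"dz":0,"ax":0,"ay":0,"az":0,"claw":50},{"dx":0,"dy":0,"dz":0,"ax":0,"ay":0,"az":0,"claw":50},{"dx":0,"dy":0,"dz":0,"ax":0,"ay":0,"az":0,"claw":50},{"dx":0,"dy":0,"dz":0,"ax":0,"ay":0,"az":0,"claw":50}]'
python3 - <<'E'
from h import *
from scipy.optimize import least_squares
print(observe()["force"]@toolR())
f=eyes.grab_frame("wrist"); 
h=atz(f,300,30,.0517);r=atz(f,290,378,.085);d=(r-h)[:2];print("hub",h,"rol",r,np.hypot(*d),np.arctan2(d[1],d[0]))
# arm edges at z=.03, rows 130 and 250
for v,a,b in [(130,281,322),(250,280,321)]:
    print(atz(f,(a+b)/2,v,.03))
P=np.array([[.4629,.0188,1.172],[.4635,.0199,1.172],[.4675,.0377,1.348],[.4673,.0665,1.627],[.4619,.0878,1.837],[.4562,.1003,1.975],[.4534,.105,2.027],[.4507,.1091,2.079],[.4488,.1116,2.114],[.4482,.1122,2.128]])
off=.0085
def cen(off): return P[:,:2]-off*np.c_[np.cos(P[:,2]),np.sin(P[:,2])]
for off in (.008,.0085,.009):
  for w in (1,):
    # roller is along tool-y? only tangential coordinate known: use line constraint: x_tool component of (pivot->centre) = radius*sin(..) unknown; fit full circle
    C=cen(off);s=least_squares(lambda q:np.hypot(*(C-q).T)-.105,[.3635,.0524]);a=np.arctan2(*(C-s.x).T[::-1]);print(off,s.x,(s.fun*1000).round(2),a[0],a[-1],a[-1]-a[0])
E
```

```text
clock: 11.73
position: [0.4481, 0.1122, 0.0433]
tool_rot: [-3.141, 0.003, 2.128]
force: [8.3, -14.9, -1.0]
grip_width: 0.0499
[-17.04692554  -0.83772987   1.02752943]
hub [0.36216552 0.05255015 0.0517    ] rol [0.45565329 0.10705004 0.085     ] 0.10821368083602176 0.52779796345764
[0.38981923 0.06858934 0.03      ]
[0.43431297 0.09493437 0.03      ]
0.008 [0.36282874 0.05116762] [-0.21 -0.06  0.08  0.18  0.23  0.17  0.03 -0.04 -0.16 -0.26] -0.38895851490411976 0.5443607890725222 0.9333193039766419
0.0085 [0.36282425 0.05117962] [-0.2  -0.06  0.08  0.18  0.22  0.17  0.02 -0.04 -0.16 -0.25] -0.3938191665767811 0.5394674861073261 0.9332866526841073
0.009 [0.36282242 0.05119186] [-0.2  -0.06  0.08  0.17  0.22  0.17  0.02 -0.04 -0.16 -0.25] -0.39869111477730035 0.5345858625213908 0.9332769772986912
```

```bash
python3 - <<'E'
from h import *
arc([-1,-2,-4,-6,-8,-10,-12,-14,-16,-18])
E
```

```text
rho,ang 0.1036 0.6149 yaw-90 0.5575
-1 [-1.81  0.09  0.  ]
-2 [-3.61  0.14  0.01]
-4 [-7.23  0.16  0.02]
-6 [-10.85   0.05   0.03]
-8 [-14.46  -0.18   0.04]
-10 [-18.05  -0.54   0.05]
-12 [-21.64  -1.03   0.06]
-14 [-25.2   -1.64   0.06]
-16 [-28.75  -2.37   0.07]
-18 [-32.26  -3.23   0.08]
```

```bash
python3 -m pendant '[{"dx":-1,"dy":0,"dz":0,"ax":0,"ay":0,"az":0.5,"claw":50},{"dx":-2,"dy":0.1,"dz":0,"ax":0,"ay":0,"az":1,"claw":50},{"dx":-3.6,"dy":0.1,"dz":0,"ax":0,"ay":0,"az":2,"claw":50},{"dx":-7.2,"dy":0.2,"dz":0,"ax":0,"ay":0,"az":4,"claw":50},{"dx":-10.8,"dy":0.1,"dz":0,"ax":0,"ay":0,"az":6,"claw":50},{"dx":-14.5,"dy":-0.2,"dz":0,"ax":0,"ay":0,"az":8,"claw":50},{"dx":-18,"dy":-0.5,"dz":0,"ax":0,"ay":0,"az":10,"claw":50},{"dx":-21.6,"dy":-1,"dz":0,"ax":0,"ay":0,"az":12,"claw":50},{"dx":-25.2,"dy":-1.6,"dz":0,"ax":0,"ay":0,"az":14,"claw":50},{"dx":-28.7,"dy":-2.4,"dz":0,"ax":0,"ay":0,"az":16,"claw":50}]'
python3 - <<'E'
from h import *
print(observe()["force"]@toolR())
arc([-2,-4,-6,-8,-10,-12,-14,-16,-18,-20])
E
```

```text
clock: 12.62
position: [0.4613, 0.0874, 0.0434]
tool_rot: [3.141, 0.001, 1.848]
force: [5.4, -8.5, -2.4]
grip_width: 0.0499
[-9.68693593  2.81172469  2.36912637]
rho,ang 0.1039 0.3441 yaw-90 0.2777
-2 [-3.62  0.18  0.  ]
-4 [-7.25  0.23  0.01]
-6 [-1.087e+01  1.500e-01  1.000e-02]
-8 [-14.49  -0.05   0.02]
-10 [-18.1   -0.38   0.02]
-12 [-2.17e+01 -8.30e-01  2.00e-02]
-14 [-25.28  -1.41   0.03]
-16 [-28.84  -2.12   0.03]
-18 [-3.237e+01 -2.940e+00  3.000e-02]
-20 [-35.87  -3.89   0.04]
```

```bash
python3 -m pendant '[{"dx":-3.6,"dy":0.3,"dz":0,"ax":0,"ay":0,"az":2,"claw":50},{"dx":-7.2,"dy":0.5,"dz":0,"ax":0,"ay":0,"az":4,"claw":50},{"dx":-10.9,"dy":0.5,"dz":0,"ax":0,"ay":0,"az":6,"claw":50},{"dx":-14.5,"dy":0.4,"dz":0,"ax":0,"ay":0,"az":8,"claw":50},{"dx":-18.1,"dy":0.1,"dz":0,"ax":0,"ay":0,"az":10,"claw":50},{"dx":-21.7,"dy":-0.4,"dz":0,"ax":0,"ay":0,"az":12,"claw":50},{"dx":-25.3,"dy":-1,"dz":0,"ax":0,"ay":0,"az":14,"claw":50},{"dx":-28.8,"dy":-1.6,"dz":0,"ax":0,"ay":0,"az":16,"claw":50},{"dx":-32.4,"dy":-2.4,"dz":0,"ax":0,"ay":0,"az":18,"claw":50},{"dx":-35.9,"dy":-3.4,"dz":0,"ax":0,"ay":0,"az":20,"claw":50}]'
python3 - <<'E'
from h import *
print(observe()["force"]@toolR())
arc([-2,-4,-6,-8,-10,-12,-14,-16,-18,-20])
E
```

```text
clock: 13.45
position: [0.4677, 0.0522, 0.0434]
tool_rot: [3.141, 0.0, 1.5]
force: [3.3, -7.2, -1.6]
grip_width: 0.0497
[-6.93198279  3.80223752  1.59497868]
rho,ang 0.1042 -0.002 yaw-90 -0.0711
-2 [-3.63  0.19  0.  ]
-4 [-7.27  0.25  0.  ]
-6 [-1.091e+01  1.800e-01  1.000e-02]
-8 [-1.454e+01 -1.000e-02  1.000e-02]
-10 [-1.816e+01 -3.300e-01  1.000e-02]
-12 [-2.177e+01 -7.800e-01  1.000e-02]
-14 [-2.537e+01 -1.350e+00  1.000e-02]
-16 [-2.894e+01 -2.040e+00  1.000e-02]
-18 [-3.248e+01 -2.860e+00  1.000e-02]
-20 [-3.599e+01 -3.810e+00  1.000e-02]
```

```bash
python3 -m pendant '[{"dx":-3.6,"dy":0.4,"dz":0,"ax":0,"ay":0,"az":2,"claw":50},{"dx":-7.3,"dy":0.6,"dz":0,"ax":0,"ay":0,"az":4,"claw":50},{"dx":-10.9,"dy":0.6,"dz":0,"ax":0,"ay":0,"az":6,"claw":50},{"dx":-14.5,"dy":0.5,"dz":0,"ax":0,"ay":0,"az":8,"claw":50},{"dx":-18.2,"dy":0.2,"dz":0,"ax":0,"ay":0,"az":10,"claw":50},{"dx":-21.8,"dy":-0.3,"dz":0,"ax":0,"ay":0,"az":12,"claw":50},{"dx":-25.4,"dy":-0.9,"dz":0,"ax":0,"ay":0,"az":14,"claw":50},{"dx":-28.0,"dy":-1.4,"dz":0,"ax":0,"ay":0,"az":15.5,"claw":50},{"dx":-30.6,"dy":-1.9,"dz":0,"ax":0,"ay":0,"az":17,"claw":50},{"dx":-33.2,"dy":-2.5,"dz":0,"ax":0,"ay":0,"az":18.5,"claw":50}]'
python3 -m pendant '[{"dx":-2,"dy":0,"dz":0,"ax":0,"ay":0,"az":1,"claw":50},{"dx":-4,"dy":0,"dz":0,"ax":0,"ay":0,"az":2,"claw":50},{"dx":-6,"dy":0,"dz":0,"ax":0,"ay":0,"az":3,"claw":50},{"dx":-7,"dy":0,"dz":0,"ax":0,"ay":0,"az":3.5,"claw":50},{"dx":-7,"dy":0,"dz":0,"ax":0,"ay":0,"az":3.5,"claw":50}]'
python3 - <<'E'
from h import *
print(observe()["force"]@toolR())
arc([])
f=eyes.grab_frame("wrist"); cv2.imwrite("pics/w11.png",f["image"])
E
```

```text
clock: 14.28
position: [0.4626, 0.0196, 0.0434]
tool_rot: [3.141, 0.0, 1.177]
force: [1.1, -6.0, -1.8]
grip_width: 0.0498
clock: 14.7
position: [0.4595, 0.0136, 0.0433]
tool_rot: [-3.142, -0.0, 1.117]
force: [0.3, 0.2, 0.3]
grip_width: 0.0502
[ 0.33218526  0.12830918 -0.27137953]
rho,ang 0.1036 -0.3843 yaw-90 -0.4534
```

View pics/w11.png

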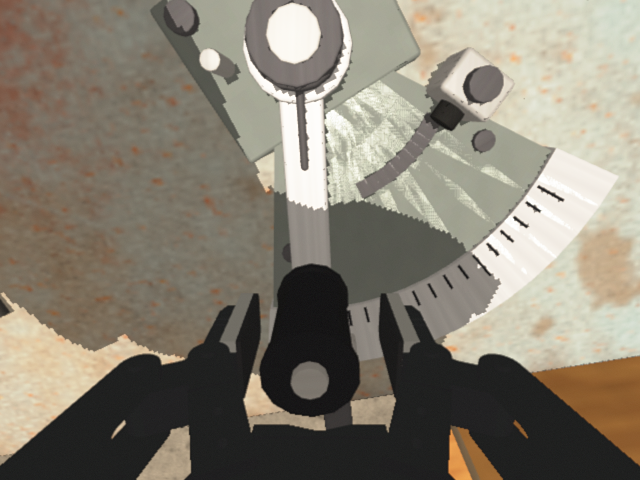

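```bash
python3 -m pendant '[{"dx":0,"dy":0,"dz":0,"ax":0,"ay":0,"az":0,"claw":60},{"dx":-2,"dy":0,"dz":0,"ax":0,"ay":0,"az":0,"claw":60},{"dx":-2,"dy":0,"dz":-30,"ax":0,"ay":0,"az":0,"claw":60},{"dx":-2,"dy":0,"dz":-65,"ax":0,"ay":0,"az":0,"claw":60},{"dx":-2,"dy":-10,"dz":-100,"ax":0,"ay":0,"az":0,"claw":60},{"dx":-2,"dy":-30,"dz":-130,"ax":0,"ay":0,"az":0,"claw":60},{"dx":-2,"dy":-30,"dz":-130,"ax":0,"ay":0,"az":0,"claw":60},{"dx":-2,"dy":-30,"dz":-130,"ax":0,"ay":0,"az":0,"claw":60}]'
python3 - <<'E'
from h import *
f=eyes.grab_frame("wrist"); crop(f,"w12",260,140,420,300,4); cv2.imwrite("pics/w12full.png",f["image"])
E
```

```text
clock: 15.42
position: [0.4321, 0.0247, 0.1746]
tool_rot: [3.138, -0.001, 1.118]
force: [0.4, -2.0, -0.2]
grip_width: 0.06
```

View pics/w12.png

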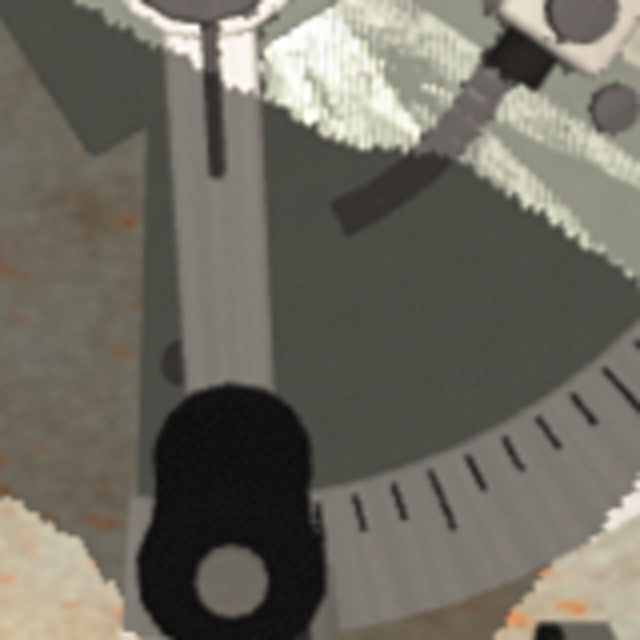

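View pics/w12full.png

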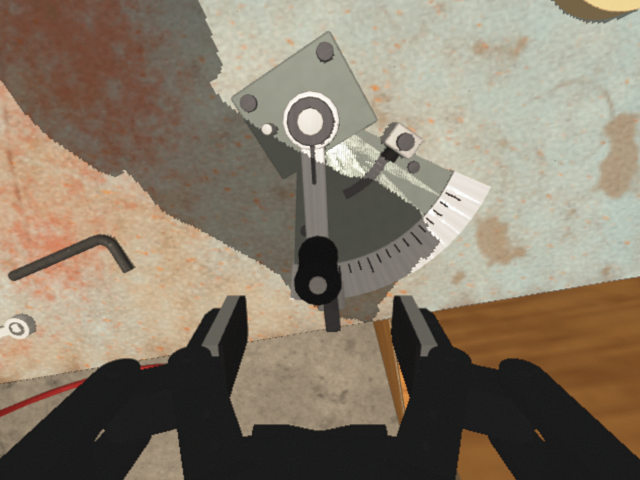

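```bash
python3 - <<'E'
from h import *
f=eyes.grab_frame("wrist"); crop(f,"w13",300,260,380,340,7)
P=np.array([.3632,.052])
for v in range(300,335,5):
    p=atz(f,332.5,v,.06)[:2]-P;print(v,np.hypot(*p).round(4),np.arctan2(p[1],p[0]).round(4))
# rest arm direction
for a,b,v in [(302,325.5,200),(305,327.5,230)]:
    print(atz(f,(a+b)/2,v,.03))
for c in ["hub"]: print(atz(f,310.5,121,.0517))
E
```

```text
300 0.1307 -0.3269
305 0.1349 -0.3305
310 0.1392 -0.334
315 0.1436 -0.3372
320 0.148 -0.3403
325 0.1524 -0.3433
330 0.1569 -0.3461
[0.41638128 0.02828678 0.03      ]
[0.43932494 0.01923437 0.03      ]
[0.36212118 0.05287924 0.0517    ]
```

View pics/w13.png

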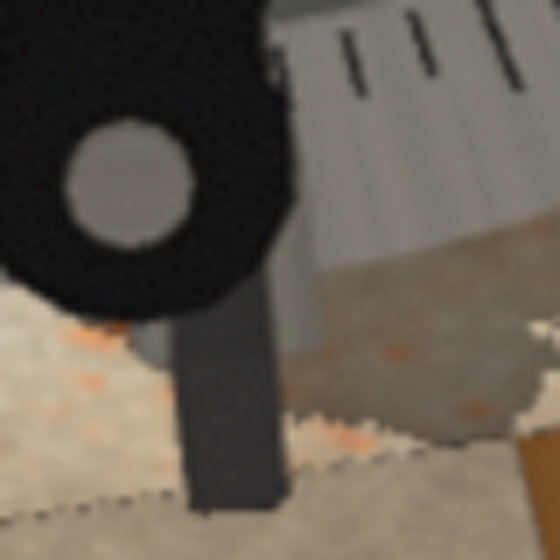

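```bash
python3 - <<'E'
from h import *
f=eyes.grab_frame("top"); g=eyes.grab_frame("side")
cv2.imwrite("pics/t13.png",f["image"][60:460,130:530]);cv2.imwrite("pics/s13.png",g["image"][0:300,200:500])
E
```

```text
(no output)
```

View pics/t13.png

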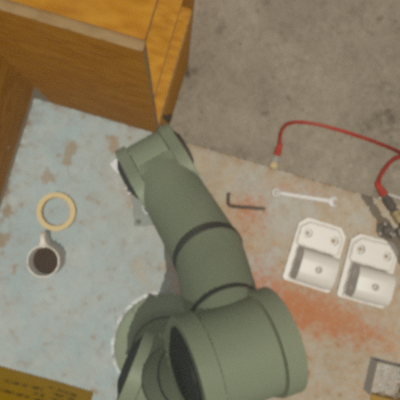

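View pics/s13.png

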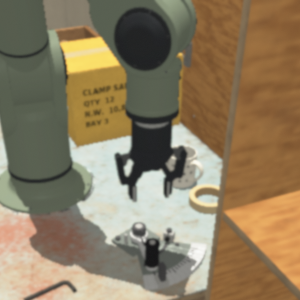

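```bash
python3 - <<'E'
from h import *
f=eyes.grab_frame("top")
for z in (.38,.45):
  for u,v in [(248,212),(280,195),(300,186),(318,195),(322,220)]: print(z,atz(f,u,v,z).round(3))
plan([.5047,.0024,.13],-.337+np.pi/2); plan([.5047,.0024,.032],-.337+np.pi/2)
E
```

```text
0.38 [0.467 0.105 0.38 ]
0.38 [0.502 0.042 0.38 ]
0.38 [0.522 0.002 0.38 ]
0.38 [ 0.504 -0.035  0.38 ]
0.38 [ 0.454 -0.044  0.38 ]
0.45 [0.459 0.098 0.45 ]
0.45 [0.493 0.039 0.45 ]
0.45 [0.511 0.001 0.45 ]
0.45 [ 0.494 -0.033  0.45 ]
0.45 [ 0.447 -0.042  0.45 ]
d(mm) [11.92 75.63 42.21] rot(deg) [-0.1   0.02 -6.64] dist 87.4
d(mm) [ 11.97  75.8  140.21] rot(deg) [-0.1   0.02 -6.64] dist 159.8
```

```bash
cat >> h.py <<'E'
PV=np.array([.3632,.052])
def wp(th,r,z,tilt=12):
    from scipy.spatial.transform import Rotation as Ro
    s=observe();R=toolR()
    p=np.array([PV[0]+r*np.cos(th),PV[1]+r*np.sin(th),z])
    Rt=Ro.from_euler("xyz",[np.pi,0,th+np.pi/2]).as_matrix()@Ro.from_rotvec([-np.radians(tilt),0,0]).as_matrix()
    d=R.T@(p-s["position"])*1000;rv=np.degrees(Ro.from_matrix(R.T@Rt).as_rotvec())
    print(round(th,3),"d",d.round(1),"r",rv.round(2))
E
python3 - <<'E'
from h import *
wp(-.337,.153,.13);wp(-.337,.153,.040)
E
```

```text
-0.337 d [12.3 78.7 42.2] r [-12.09   0.72  -6.62]
-0.337 d [ 12.3  78.8 132.2] r [-12.09   0.72  -6.62]
```

```bash
python3 -m pendant '[{"dx":3,"dy":15,"dz":2,"ax":-3,"ay":0.2,"az":-1.6,"claw":60},{"dx":6,"dy":32,"dz":5,"ax":-6,"ay":0.4,"az":-3.3,"claw":60},{"dx":9,"dy":50,"dz":10,"ax":-9,"ay":0.5,"az":-5,"claw":60},{"dx":12.3,"dy":68,"dz":25,"ax":-12,"ay":0.7,"az":-6.6,"claw":60},{"dx":12.3,"dy":78.7,"dz":42,"ax":-12,"ay":0.7,"az":-6.6,"claw":60},{"dx":12.3,"dy":78.7,"dz":42,"ax":-12,"ay":0.7,"az":-6.6,"claw":60},{"dx":12.3,"dy":78.7,"dz":42,"ax":-12,"ay":0.7,"az":-6.6,"claw":60}]'
python3 - <<'E'
from h import *
wp(-.337,.153,.040)
f=eyes.grab_frame("wrist"); cv2.imwrite("pics/w14.png",f["image"])
f=eyes.grab_frame("top"); g=eyes.grab_frame("side")
cv2.imwrite("pics/t14.png",f["image"][60:360,130:430]);cv2.imwrite("pics/s14.png",g["image"][0:300,200:500])
E
```

```text
clock: 16.25
position: [0.5071, 0.0018, 0.1301]
tool_rot: [2.935, 0.001, 1.234]
force: [-0.2, 0.3, 0.2]
grip_width: 0.0602
-0.337 d [ -0.2 -17.9  88.3] r [-0.17  0.03  0.  ]
```

View pics/w14.png

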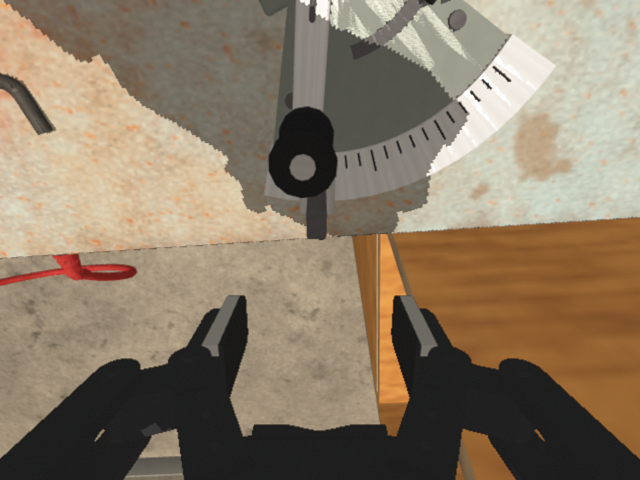

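View pics/t14.png

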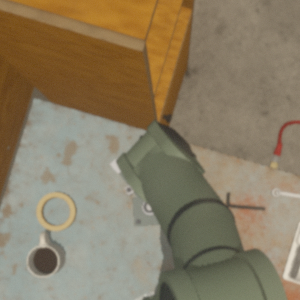

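View pics/s14.png

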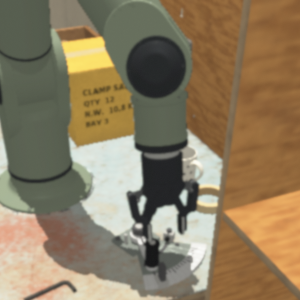

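```bash
python3 -m pendant '[{"dx":0,"dy":-6,"dz":30,"ax":0,"ay":0,"az":0,"claw":60},{"dx":0,"dy":-11,"dz":55,"ax":0,"ay":0,"az":0,"claw":60},{"dx":0,"dy":-15,"dz":75,"ax":0,"ay":0,"az":0,"claw":60},{"dx":0,"dy":-18,"dz":88,"ax":0,"ay":0,"az":0,"claw":60},{"dx":0,"dy":-18,"dz":88,"ax":0,"ay":0,"az":0,"claw":60}]'
python3 - <<'E'
from h import *
print(observe()["force"]); wp(-.337,.153,.040)
f=eyes.grab_frame("wrist"); cv2.imwrite("pics/w15.png",f["image"])
g=eyes.grab_frame("side");crop(g,"s15",300,170,430,290,4)
E
```

```text
clock: 16.82
position: [0.5076, 0.0015, 0.04]
tool_rot: [2.934, 0.001, 1.234]
force: [-1.1, 0.8, 0.1]
grip_width: 0.0597
[-1.07843368  0.83080276  0.07804618]
-0.337 d [-0.1  0.1  0. ] r [-0.11  0.05  0.03]
```

View pics/w15.png

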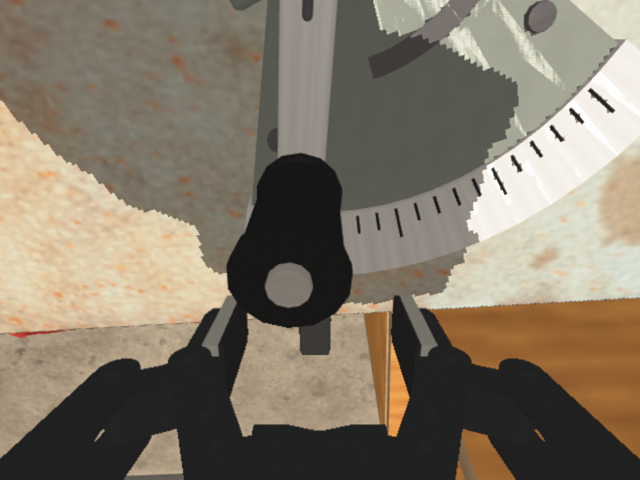

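View pics/s15.png

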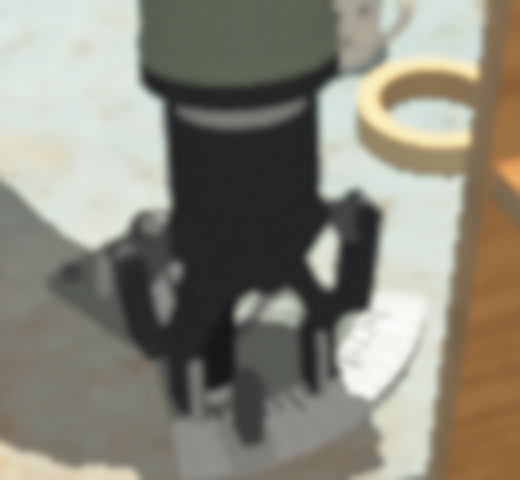

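```bash
python3 -m pendant '[{"dx":0,"dy":0,"dz":0,"ax":0,"ay":0,"az":0,"claw":40},{"dx":0,"dy":0,"dz":0,"ax":0,"ay":0,"az":0,"claw":30},{"dx":0,"dy":0,"dz":0,"ax":0,"ay":0,"az":0,"claw":24},{"dx":0,"dy":0,"dz":0,"ax":0,"ay":0,"az":0,"claw":18},{"dx":0,"dy":0,"dz":0,"ax":0,"ay":0,"az":0,"claw":12},{"dx":0,"dy":0,"dz":0,"ax":0,"ay":0,"az":0,"claw":9},{"dx":0,"dy":0,"dz":0,"ax":0,"ay":0,"az":0,"claw":9},{"dx":0,"dy":0,"dz":0,"ax":0,"ay":0,"az":0,"claw":9}]' 20
python3 - <<'E'
from h import *
print(observe()["force"]@toolR(),observe()["grip_width"])
f=eyes.grab_frame("wrist"); cv2.imwrite("pics/w16.png",f["image"])
for t in (-.337,-.27,-.2,-.13,-.06,.01,.08,.15): wp(t,.153,.040)
E
```

```text
clock: 17.58
position: [0.5088, 0.0009, 0.0419]
tool_rot: [2.931, 0.0, 1.233]
force: [-1.4, -1.3, 8.9]
grip_width: 0.0116
[-1.6884354   0.95801795 -8.89133487] 0.011592158909538677
-0.337 d [ 0.1 -1.6  1.6] r [ 0.05  0.02 -0.03]
-0.27 d [10.3 -2.   1.5] r [ 0.05  0.82 -3.78]
-0.2 d [21.  -3.1  1.3] r [ 0.05  1.66 -7.71]
-0.13 d [31.5 -4.9  0.9] r [  0.05   2.49 -11.63]
-0.06 d [41.9 -7.4  0.3] r [  0.05   3.33 -15.55]
0.01 d [ 52.1 -10.6  -0.4] r [  0.05   4.16 -19.47]
0.08 d [ 62.1 -14.5  -1.2] r [  0.05   5.   -23.4 ]
0.15 d [ 71.7 -19.1  -2.2] r [  0.05   5.84 -27.32]
```

View pics/w16.png

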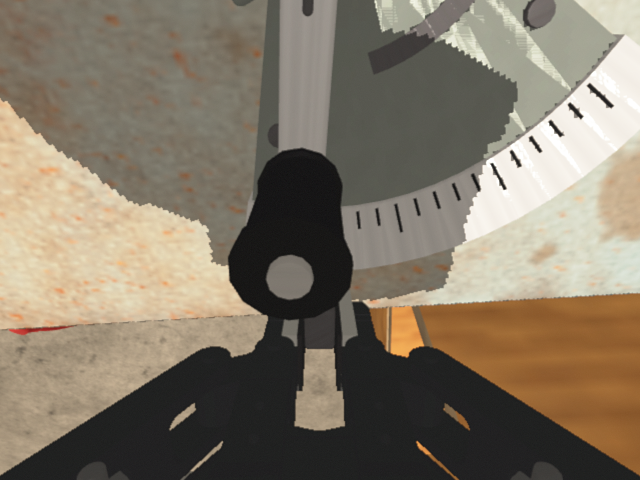

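```bash
python3 -m pendant '[{"dx":0,"dy":1,"dz":-1,"ax":0,"ay":0,"az":0,"claw":9},{"dx":0,"dy":1.6,"dz":-1.6,"ax":0,"ay":0,"az":0,"claw":9},{"dx":0,"dy":1.6,"dz":-1.6,"ax":0,"ay":0,"az":0,"claw":9},{"dx":0,"dy":1.6,"dz":-1.6,"ax":0,"ay":0,"az":0,"claw":9}]'
python3 - <<'E'
from h import *
s=observe();print(s["force"]@toolR(),s["grip_width"]);p=s["position"][:2]-PV;print(np.hypot(*p),np.arctan2(p[1],p[0]))
for t in (-.337,-.27,-.2,-.13,-.06,.01,.08,.15): wp(t,.1545,.042)
E
```

```text
clock: 17.97
position: [0.5087, 0.0009, 0.0426]
tool_rot: [2.934, 0.001, 1.234]
force: [-1.5, 1.4, -22.1]
grip_width: 0.0112
[ 0.78610185 -6.39689922 21.2639988 ] 0.011234116312636131
0.15423671201932163 -0.33797028449403793
-0.337 d [0.1 0.1 0.6] r [-0.11  0.03 -0.01]
-0.27 d [10.5 -0.2  0.5] r [-0.11  0.83 -3.76]
-0.2 d [21.3 -1.3  0.3] r [-0.11  1.66 -7.69]
-0.13 d [31.9 -3.1 -0.1] r [ -0.11   2.49 -11.61]
-0.06 d [42.4 -5.6 -0.6] r [ -0.11   3.32 -15.53]
0.01 d [52.7 -8.9 -1.3] r [ -0.12   4.15 -19.46]
0.08 d [ 62.7 -12.8  -2.2] r [ -0.12   4.98 -23.38]
0.15 d [ 72.4 -17.4  -3.1] r [ -0.12   5.81 -27.3 ]
```

```bash
python3 -m pendant '[{"dx":0,"dy":-0.4,"dz":0.6,"ax":0,"ay":0,"az":0,"claw":9},{"dx":0,"dy":-0.5,"dz":1.0,"ax":0,"ay":0,"az":0,"claw":9},{"dx":0,"dy":-0.5,"dz":1.0,"ax":0,"ay":0,"az":0,"claw":9}]'
python3 - <<'E'
from h import *
s=observe();print(s["force"]@toolR(),s["grip_width"]);p=s["position"][:2]-PV;print(np.hypot(*p),np.arctan2(p[1],p[0]))
for t in (-.337,-.27,-.2,-.13,-.06,.01,.08,.15): wp(t,.1542,.0422)
E
```

```text
clock: 18.22
position: [0.5088, 0.0008, 0.0423]
tool_rot: [2.932, 0.001, 1.234]
force: [-7.4, 1.3, -3.5]
grip_width: 0.0116
[-1.27579803 -7.98917591  1.8643252 ] 0.011575270863328987
0.1543344415016453 -0.33785959080828726
-0.337 d [ 0.1 -0.2  0.1] r [-0.02  0.04 -0.  ]
-0.27 d [10.5 -0.5 -0. ] r [-0.02  0.84 -3.76]
-0.2 d [21.2 -1.6 -0.2] r [-0.02  1.67 -7.68]
-0.13 d [31.8 -3.4 -0.6] r [ -0.02   2.5  -11.6 ]
-0.06 d [42.3 -5.9 -1.2] r [ -0.02   3.34 -15.53]
0.01 d [52.6 -9.1 -1.9] r [ -0.02   4.17 -19.45]
0.08 d [ 62.6 -13.1  -2.7] r [-2.000e-02  5.000e+00 -2.337e+01]
0.15 d [ 72.3 -17.7  -3.7] r [ -0.03   5.84 -27.3 ]
```

```bash
python3 - <<'E'
from h import *
for k in range(1,11): wp(-.338+.035*k,.1540,.0422)
E
```

```text
-0.303 d [ 5.4 -0.4  0. ] r [-0.02  0.44 -1.91]
-0.268 d [10.8 -0.7 -0. ] r [-0.02  0.86 -3.87]
-0.233 d [16.1 -1.2 -0.1] r [-0.02  1.28 -5.83]
-0.198 d [21.5 -1.8 -0.3] r [-0.02  1.69 -7.79]
-0.163 d [26.8 -2.6 -0.5] r [-0.02  2.11 -9.75]
-0.128 d [32.1 -3.6 -0.7] r [ -0.02   2.53 -11.72]
-0.093 d [37.3 -4.8 -0.9] r [ -0.02   2.94 -13.68]
-0.058 d [42.5 -6.2 -1.2] r [ -0.02   3.36 -15.64]
-0.023 d [47.7 -7.7 -1.6] r [ -0.02   3.78 -17.6 ]
0.012 d [52.8 -9.4 -1.9] r [ -0.02   4.19 -19.56]
```

```bash
python3 -m pendant '[{"dx":5.4,"dy":-0.4,"dz":0,"ax":0,"ay":0.4,"az":-1.9,"claw":9},{"dx":10.8,"dy":-0.7,"dz":0,"ax":0,"ay":0.9,"az":-3.9,"claw":9},{"dx":16.1,"dy":-1.2,"dz":-0.1,"ax":0,"ay":1.3,"az":-5.8,"claw":9},{"dx":21.5,"dy":-1.8,"dz":-0.3,"ax":0,"ay":1.7,"az":-7.8,"claw":9},{"dx":26.8,"dy":-2.6,"dz":-0.5,"ax":0,"ay":2.1,"az":-9.7,"claw":9}]'
python3 - <<'E'
from h import *
s=observe();print(s["force"]@toolR(),s["grip_width"]);p=s["position"][:2]-PV;print(np.hypot(*p),np.arctan2(p[1],p[0]))
t=np.arctan2(p[1],p[0])
for k in range(1,11): wp(t+.035*k,.1540,.0422)
f=eyes.grab_frame("wrist"); cv2.imwrite("pics/w17.png",f["image"])
E
```

```text
clock: 18.63
position: [0.5154, 0.0268, 0.0423]
tool_rot: [2.932, 0.0, 1.408]
force: [-7.8, -1.6, -3.9]
grip_width: 0.0113
[-2.81389907 -8.13028235  2.28131515] 0.011266654555660144
0.15422173284665172 -0.1638471195505286
-0.129 d [ 5.4 -0.3  0. ] r [-0.01  0.43 -1.89]
-0.094 d [10.8 -0.6 -0. ] r [-0.01  0.85 -3.86]
-0.059 d [16.1 -1.  -0.1] r [-0.01  1.26 -5.82]
-0.024 d [21.5 -1.7 -0.3] r [-0.01  1.68 -7.78]
0.011 d [26.8 -2.5 -0.4] r [-0.01  2.1  -9.74]
0.046 d [32.1 -3.5 -0.7] r [-1.00e-02  2.51e+00 -1.17e+01]
0.081 d [37.4 -4.7 -0.9] r [-1.000e-02  2.930e+00 -1.366e+01]
0.116 d [42.6 -6.1 -1.2] r [-1.000e-02  3.350e+00 -1.563e+01]
0.151 d [47.7 -7.6 -1.5] r [-1.000e-02  3.760e+00 -1.759e+01]
0.186 d [52.8 -9.3 -1.9] r [-1.000e-02  4.180e+00 -1.955e+01]
```

View pics/w17.png

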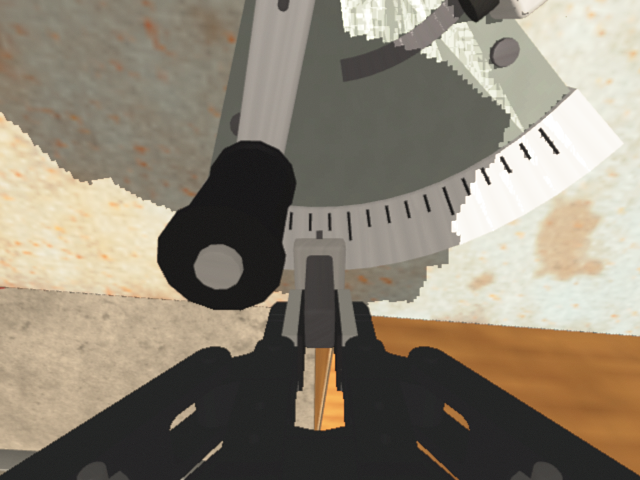

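```bash
python3 -m pendant '[{"dx":5.4,"dy":-0.4,"dz":0,"ax":0,"ay":0.4,"az":-1.9,"claw":9},{"dx":10.8,"dy":-0.7,"dz":0,"ax":0,"ay":0.9,"az":-3.9,"claw":9},{"dx":16.1,"dy":-1.2,"dz":-0.1,"ax":0,"ay":1.3,"az":-5.8,"claw":9},{"dx":21.5,"dy":-1.9,"dz":-0.3,"ax":0,"ay":1.7,"az":-7.8,"claw":9},{"dx":26.8,"dy":-2.7,"dz":-0.4,"ax":0,"ay":2.1,"az":-9.7,"claw":9},{"dx":32.1,"dy":-3.7,"dz":-0.7,"ax":0,"ay":2.5,"az":-11.7,"claw":9},{"dx":37.4,"dy":-4.9,"dz":-0.9,"ax":0,"ay":2.9,"az":-13.7,"claw":9},{"dx":42.6,"dy":-6.3,"dz":-1.2,"ax":0,"ay":3.3,"az":-15.6,"claw":9}]'
python3 - <<'E'
from h import *
s=observe();print(s["force"]@toolR(),s["grip_width"]);p=s["position"][:2]-PV;print(np.hypot(*p),np.arctan2(p[1],p[0]))
t=np.arctan2(p[1],p[0])
for k in range(1,11): wp(t+.035*k,.1540,.0422)
E
```

```text
clock: 19.35
position: [0.5162, 0.0697, 0.0423]
tool_rot: [2.932, 0.001, 1.686]
force: [-6.7, -2.6, -2.0]
grip_width: 0.0115
[-1.82297541 -7.2451722   0.54870407] 0.011481900275587948
0.1540536382433211 0.11506864456151059
0.15 d [ 5.4 -0.2  0.1] r [ 0.01  0.48 -1.94]
0.185 d [10.8 -0.4  0. ] r [ 0.01  0.89 -3.9 ]
0.22 d [16.1 -0.9 -0.1] r [ 0.01  1.31 -5.86]
0.255 d [21.5 -1.5 -0.2] r [ 0.01  1.73 -7.82]
0.29 d [26.8 -2.4 -0.4] r [ 0.    2.14 -9.78]
0.325 d [32.1 -3.4 -0.6] r [  0.     2.56 -11.74]
0.36 d [37.4 -4.6 -0.9] r [  0.     2.98 -13.7 ]
0.395 d [42.6 -5.9 -1.2] r [  0.     3.39 -15.67]
0.43 d [47.7 -7.5 -1.5] r [  0.     3.81 -17.63]
0.465 d [52.8 -9.2 -1.9] r [ -0.     4.23 -19.59]
```

```bash
python3 -m pendant '[{"dx":5.4,"dy":-0.3,"dz":0,"ax":0,"ay":0.4,"az":-1.9,"claw":9},{"dx":10.8,"dy":-0.5,"dz":0,"ax":0,"ay":0.9,"az":-3.9,"claw":9},{"dx":16.1,"dy":-1.0,"dz":-0.1,"ax":0,"ay":1.3,"az":-5.8,"claw":9},{"dx":21.5,"dy":-1.6,"dz":-0.3,"ax":0,"ay":1.7,"az":-7.8,"claw":9},{"dx":26.8,"dy":-2.5,"dz":-0.4,"ax":0,"ay":2.1,"az":-9.7,"claw":9},{"dx":32.1,"dy":-3.5,"dz":-0.7,"ax":0,"ay":2.5,"az":-11.7,"claw":9},{"dx":37.4,"dy":-4.7,"dz":-0.9,"ax":0,"ay":2.9,"az":-13.7,"claw":9},{"dx":42.6,"dy":-6.1,"dz":-1.2,"ax":0,"ay":3.3,"az":-15.6,"claw":9},{"dx":47.7,"dy":-7.6,"dz":-1.5,"ax":0,"ay":3.8,"az":-17.6,"claw":9}]'
python3 - <<'E'
from h import *
s=observe();print(s["force"]@toolR(),s["grip_width"]);p=s["position"][:2]-PV;print(np.hypot(*p),np.arctan2(p[1],p[0]),s["tool_rot"])
for t in (.46,.485,.51,.534): wp(t,.1540,.0422)
f=eyes.grab_frame("wrist"); cv2.imwrite("pics/w18.png",f["image"])
E
```

```text
clock: 20.1
position: [0.5032, 0.116, 0.0423]
tool_rot: [2.932, 0.001, 2.0]
force: [-5.4, -5.2, 1.0]
grip_width: 0.0112
[-2.50338685 -6.71014113 -2.41232366] 0.011195215324338046
0.15395625774173935 0.428692148290904 [2.93200496e+00 6.38890683e-04 2.00017501e+00]
0.46 d [ 4.8 -0.   0.1] r [ 0.01  0.4  -1.71]
0.485 d [ 8.7 -0.2  0. ] r [ 0.01  0.7  -3.11]
0.51 d [12.5 -0.5 -0. ] r [ 0.01  1.   -4.51]
0.534 d [16.2 -0.8 -0.1] r [ 0.01  1.28 -5.86]
```

View pics/w18.png

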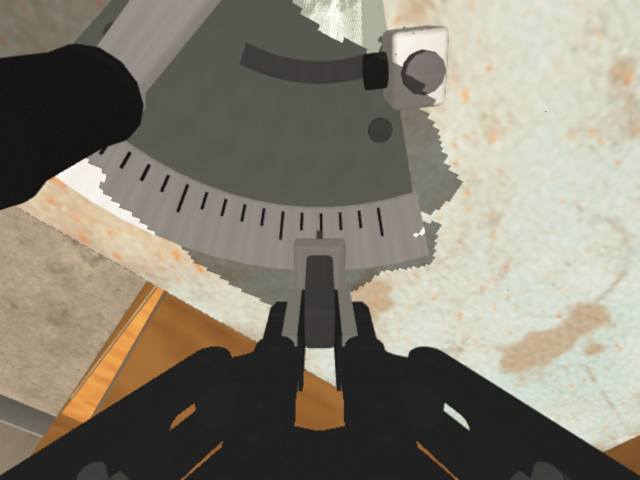

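```bash
python3 - <<'E'
import cv2
im=cv2.imread("pics/w10.png"); cv2.imwrite("pics/w10z.png",cv2.resize(im[120:320,60:360],None,fx=2.6,fy=2.6,interpolation=cv2.INTER_CUBIC))
E
```

```text
(no output)
```

View pics/w10z.png

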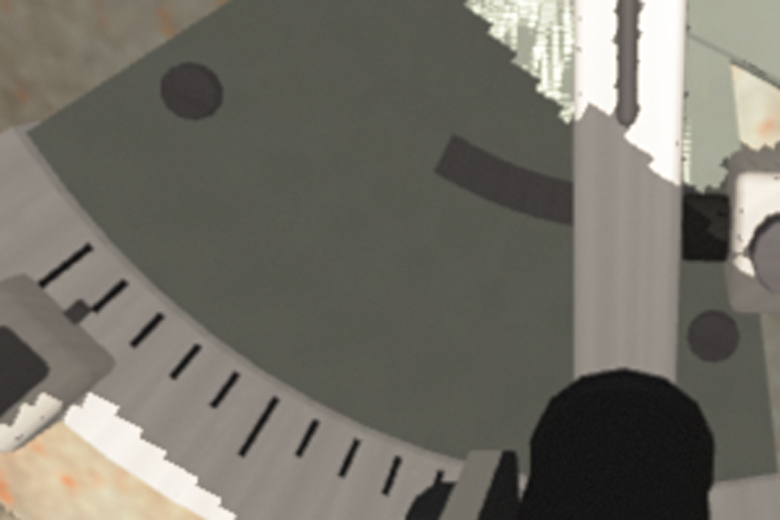

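```bash
python3 - <<'E'
from h import *
from scipy.spatial.transform import Rotation as Ro
f=eyes.grab_frame("wrist");s=observe()
def T(p,r):
    M=np.eye(4);M[:3,:3]=Ro.from_euler("xyz",r).as_matrix();M[:3,3]=p;return M
C=np.array(f["view"])@T(s["position"],s["tool_rot"])
f["view"]=C@np.linalg.inv(T([.4482,.1122,.0433],[-3.141,.003,2.128]))
px=lambda u,v:(60+u/2.6,120+v/2.6)
def d(a,b,z): 
    A=atz(f,*px(*a),z);B=atz(f,*px(*b),z);e=B-A;return np.degrees(np.arctan2(e[1],e[0])),A,B
arm=[(d((573,100),(573,370),.03)[0]),d((683,170),(678,370),.03)[0]]
A=(atz(f,*px(573,150),.03)+atz(f,*px(684,150),.03))/2;B=(atz(f,*px(573,360),.03)+atz(f,*px(678.5,360),.03))/2
print("arm edges",arm,"centre dir",np.degrees(np.arctan2(*(B-A)[1::-1])))
# pivot on arm centre line; fit pivot s.t. ticks are at 4deg spacing with radius const
tk={0:(65,265),4:(110,296),8:(147,330),12:(185,361),16:(225,390),20:(258,427),24:(307,438),28:(349,458),32:(393,475)}
pts={k:atz(f,*px(*v),.012)[:2] for k,v in tk.items()}
for P in ([.3632,.052],[.3635,.0524],[.3628,.0512],atz(f,300,29,.0517)[:2]):
    P=np.array(P);a={k:np.degrees(np.arctan2(*(p-P)[::-1])) for k,p in pts.items()}
    c=B[:2]-P;pd=np.degrees(np.arctan2(c[1],c[0]))
    print(P,"zero",[round(a[k]-k,2) for k in a],"armB dir",pd,"reading",[round(pd-a[k]+k,2) for k in a])
E
```

```text
arm edges [np.float64(30.284869118111008), np.float64(30.853228967507082)] centre dir 30.539426263790023
[0.3632 0.052 ] zero [np.float64(-22.72), np.float64(-22.62), np.float64(-22.61), np.float64(-22.63), np.float64(-22.55), np.float64(-22.57), np.float64(-22.52), np.float64(-22.51), np.float64(-22.4)] armB dir 31.32840932789651 reading [np.float64(54.05), np.float64(53.95), np.float64(53.94), np.float64(53.96), np.float64(53.88), np.float64(53.9), np.float64(53.85), np.float64(53.84), np.float64(53.72)]
[0.3635 0.0524] zero [np.float64(-22.94), np.float64(-22.83), np.float64(-22.82), np.float64(-22.83), np.float64(-22.74), np.float64(-22.75), np.float64(-22.7), np.float64(-22.68), np.float64(-22.55)] armB dir 31.205922416026826 reading [np.float64(54.14), np.float64(54.04), np.float64(54.02), np.float64(54.04), np.float64(53.95), np.float64(53.96), np.float64(53.9), np.float64(53.88), np.float64(53.76)]
[0.3628 0.0512] zero [np.float64(-22.33), np.float64(-22.22), np.float64(-22.22), np.float64(-22.25), np.float64(-22.18), np.float64(-22.22), np.float64(-22.17), np.float64(-22.18), np.float64(-22.08)] armB dir 31.637622295041975 reading [np.float64(53.97), np.float64(53.86), np.float64(53.86), np.float64(53.89), np.float64(53.82), np.float64(53.86), np.float64(53.81), np.float64(53.82), np.float64(53.71)]
[0.36212689 0.0525408 ] zero [np.float64(-22.76), np.float64(-22.69), np.float64(-22.72), np.float64(-22.78), np.float64(-22.73), np.float64(-22.78), np.float64(-22.77), np.float64(-22.79), np.float64(-22.71)] armB dir 30.664112841933854 reading [np.float64(53.42), np.float64(53.36), np.float64(53.39), np.float64(53.44), np.float64(53.4), np.float64(53.45), np.float64(53.44), np.float64(53.46), np.float64(53.37)]
```

```bash
python3 -m pendant '[{"dx":4.8,"dy":-0.1,"dz":0,"ax":0,"ay":0.4,"az":-1.7,"claw":9},{"dx":8.7,"dy":-0.3,"dz":0,"ax":0,"ay":0.7,"az":-3.1,"claw":9},{"dx":11.8,"dy":-0.5,"dz":0,"ax":0,"ay":0.9,"az":-4.2,"claw":9},{"dx":14.4,"dy":-0.7,"dz":0,"ax":0,"ay":1.1,"az":-5.2,"claw":9},{"dx":14.4,"dy":-0.7,"dz":0,"ax":0,"ay":1.1,"az":-5.2,"claw":9},{"dx":14.4,"dy":-0.7,"dz":0,"ax":0,"ay":1.1,"az":-5.2,"claw":9}]'
python3 - <<'E'
from h import *
s=observe();print(s["force"]@toolR(),s["grip_width"]);p=s["position"][:2]-PV;print(np.hypot(*p),np.arctan2(p[1],p[0]),s["tool_rot"])
f=eyes.grab_frame("wrist"); crop(f,"w19",200,140,420,360,3)
E
```

```text
clock: 20.7
position: [0.4965, 0.1289, 0.0422]
tool_rot: [2.932, 0.0, 2.092]
force: [-8.4, -3.8, 4.2]
grip_width: 0.0112
[ 0.88761222 -8.06208484 -6.04854573] 0.011179587742660067
0.1539296288911881 0.523083207435782 [2.93183052e+00 2.38643671e-04 2.09182030e+00]
```

View pics/w19.png

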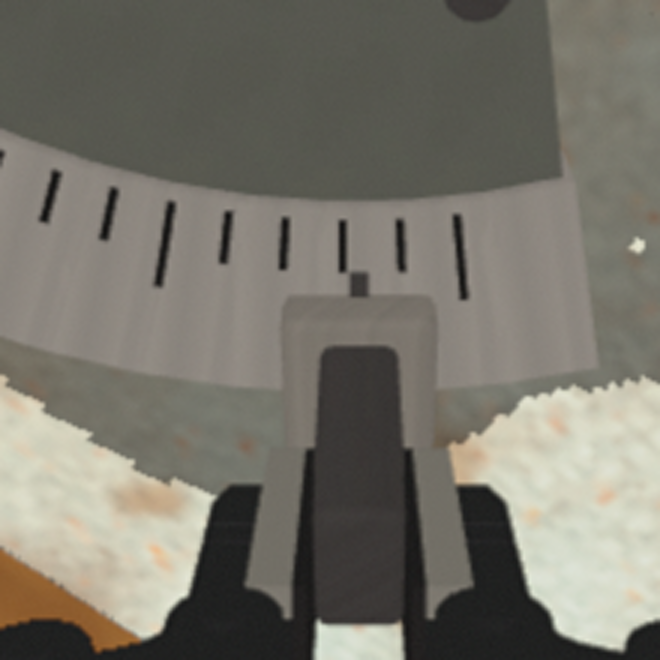

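```bash
python3 -m pendant '[{"dx":0,"dy":0,"dz":0,"ax":0,"ay":0,"az":0,"claw":20},{"dx":0,"dy":0,"dz":0,"ax":0,"ay":0,"az":0,"claw":40},{"dx":0,"dy":0,"dz":0,"ax":0,"ay":0,"az":0,"claw":50},{"dx":0,"dy":0,"dz":0,"ax":0,"ay":0,"az":0,"claw":50},{"dx":0,"dy":0,"dz":0,"ax":0,"ay":0,"az":0,"claw":50}]'
python3 -m pendant '[{"dx":0,"dy":0,"dz":-20,"ax":0,"ay":0,"az":0,"claw":50},{"dx":0,"dy":0,"dz":-50,"ax":0,"ay":0,"az":0,"claw":50},{"dx":0,"dy":0,"dz":-85,"ax":0,"ay":0,"az":0,"claw":50},{"dx":0,"dy":-20,"dz":-115,"ax":0,"ay":0,"az":0,"claw":50},{"dx":0,"dy":-40,"dz":-140,"ax":0,"ay":0,"az":0,"claw":50},{"dx":0,"dy":-40,"dz":-140,"ax":0,"ay":0,"az":0,"claw":50},{"dx":0,"dy":-40,"dz":-140,"ax":0,"ay":0,"az":0,"claw":50}]'
python3 - <<'E'
from h import *
f=eyes.grab_frame("wrist"); cv2.imwrite("pics/w20.png",f["image"]); crop(f,"w20z",230,100,390,260,4)
E
```

```text
clock: 21.17
position: [0.4971, 0.1297, 0.0421]
tool_rot: [2.931, -0.001, 2.092]
force: [-0.6, -0.4, -0.8]
grip_width: 0.05
clock: 21.75
position: [0.4379, 0.0939, 0.1714]
tool_rot: [2.93, 0.001, 2.089]
force: [0.7, 0.0, 0.2]
grip_width: 0.0501
```

View pics/w20.png

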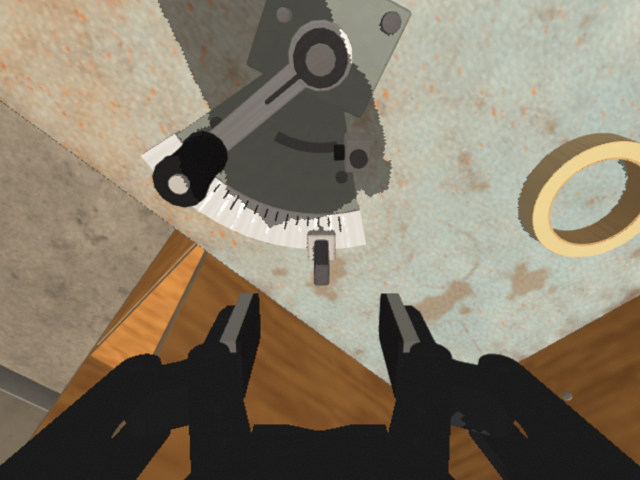

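View pics/w20z.png

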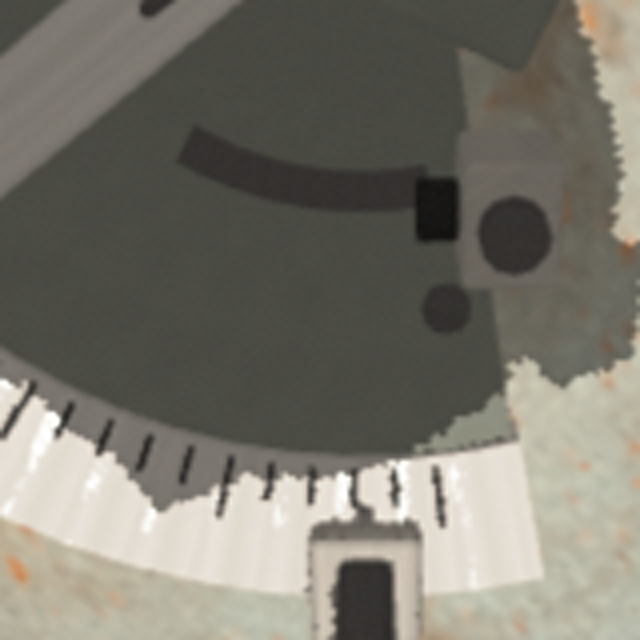

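```bash
python3 - <<'E'
from h import *
f=eyes.grab_frame("wrist")
hub=atz(f,320.5,56,.0517)[:2]
for P in (hub,PV):
    p=atz(f,230+416/4,100+205/4,.026)[:2]-P;q=atz(f,230+362/4,100+512/4,.014)[:2]-P;rt=atz(f,179,184,.085)[:2]-P
    an=lambda v:np.degrees(np.arctan2(v[1],v[0]))
    print(P,"stop-based arm dir",an(p)-np.degrees(np.arcsin(.009/np.hypot(*p))),np.hypot(*p),"cursor",an(q),np.hypot(*q),"arm rest",an(rt))
print(observe()["force"],observe()["qd"].round(3))
E
```

```text
[0.36085753 0.05258805] stop-based arm dir 30.742957820709925 0.06599947689713233 cursor 29.924107710274036 0.13619282528842128 arm rest -21.961623929954502
[0.3632 0.052 ] stop-based arm dir 32.27207850927389 0.06456358098814383 cursor 30.639204397057174 0.13446646383776897 arm rest -22.14074778820074
[ 0.30964725  0.22964308 -0.28346169] [-0.026  0.021  0.007 -0.004 -0.001  0.     0.001]
```

```bash
python3 - <<'E'
from workcell import job_done
print(job_done())
E
```

```text
the job is handed in; nothing more can be done
None
```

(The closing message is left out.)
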